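# Change the air-sampler filters and put the tray out for collection

### The arm

A 7-joint arm with a two-finger parallel gripper is mounted at the origin on the work surface. World frame = base frame: x ahead of the robot, y to its left, z up, the work surface at z = 0. Lengths are in m, angles in degrees, forces in N, time in s.
With the tool pointing down it reaches from about 0.4 to 0.875 m from the base axis. Payload 19.3 kg.
Tool frame: the origin (TCP) lies midway between the tips of the shut fingers; the grasp point (between the pads) lies grasp_offset behind it (grasp_offset is the distance from the TCP to the grasp point, in m); z points along the fingers, y is the direction in which the jaws open and shut (so a half turn about z gives the same grasp; the last joint's range is limited). The gripper opens to 85 mm and grips with 20 to 120 N. Pads are 22 mm wide; open, the fingers measure 114 mm over their backs; the gripper's body (76 mm by 85 mm) begins 54 mm behind the grasp point. The pads swing forward as they close: fully open they stand 13 mm farther back than shut.
Start: joints at [-77.189, 29.874, -2.08, 91.645, 1.215, 58.505, -6.463], TCP at [0.181, 0.598, 0.231] pointing down, gripper open.
Joint ranges: [-166.77, 166.77], [-17.47, 122.26], [-85.68, 81.53], [9.62, 139.38], [-72.42, 252.41], [9.2, 110.78], [-144.41, 144.41]. Speed limits (degrees/s): [108.29, 108.29, 136.94, 136.94, 172.46, 172.46, 172.46].

### API

Orientations are given as a 3x3 rotation matrix whose columns are the frame's x, y, z axes.
In Python, from rig import read_state, snapshot, camera_params, job_done, grasp_offset gives the robot as it stands.
- The arm moves only by the tool step_arm, never from a script. Its argument "commands" is one flat list of numbers, 7 for each row, row after row: the shift along the tool's x, y, z normalised to -1 to 1, where 1 is 1000 mm, then the turn, a rotation vector about the tool's x, y, z normalised to -1 to 1, where 1 is pi rad, then the closure, from 0 (fully open) to 1 (shut). In form: [tx, ty, tz, wx, wy, wz, hand, tx, ty, tz, wx, wy, wz, hand, ...]. A call has 1 to 8 rows; each row shifts and turns the commanded pose from where the row before left it, along the tool's axes as they then stand; what a row does not reach is not made up. A row lasts 1/12 s, in which the tool goes at most 41.7 mm and 7.16 degrees, less where a joint would pass 70% of its speed; a pose out of reach is approached as far as the arm can. A call with a number of a shift or a turn outside -1 to 1 is refused whole. A call with a gripper value outside its range is refused whole. The fingers move at their own pace and stop on an object; "grip_force" is the grip in N (left out, the last holds). Time passes only in rows, so rows that do not move let the fingers close. It gives the time, the measured TCP pose, the force and the opening at its end, in the units of the state.
- read_state(): the state, without advancing time (a new reading comes with each control period).
- snapshot(name): name is "side" or "top" or "wrist"; returns (picture, depth): 420x560x3 uint8, blue, green, red; 420x560 float32, m along the optical axis (not along the pixel's ray), 0 where there is no reading.
- camera_params(name): a dict with "fx", "fy", "cx", "cy" (pixels), "camera_from_world" (4x4, takes a point from world to camera coordinates); the wrist camera has in their place "hand_eye" (4x4, takes a point from camera to tool coordinates, whose origin is the TCP and whose axes are the flange's). Camera axes: x right, y up, looking along -z (the intrinsics and any distortion apply to the point x, -y, -z); pixel columns grow to the right and rows downward; lengths in m; the calibration is good to about 2 mm. A picture is of the moment at which its call begins: read the wrist's pose just before it. camera_params takes no time and is no camera call.
- job_done(): hands the job in, once; it reports no verdict.
The state is a dict: "time_s": time; "q": joint angles; "joint_velocities": joint speeds; "joint_torque": joint torques, N m; "ee_pos": TCP position; "tcp_rot": TCP orientation; "contact_force": force on the tool from outside, world axes, zero at the start; "wrist_torque": the same for the moment, N m; "grip_width": opening from 0.0 (shut) to 1.0 (fully open).
Only numpy, scipy, OpenCV 4.12 (cv2) and the standard library are available. Lean on these libraries where they do the work, as an engineer would, in place of code of your own. Each camera call takes 0.05 s, during which the arm holds its last target. There are 200 camera calls.

### The job

Change the filters: put every fresh filter disc from the steel tray into an air-sampler head, one to a head (either will do), lay a retaining ring over it with its lugs in the collar's notches and screw it clockwise until it stops, snug; the used disc, left loose in one of the heads, goes upright onto the tray in any case. Only when all that is done push the tray with the used disc along the table, without lifting it, so that it sits centred and square in the taped outline. Leave the bottle, carton and jar alone.

Things in the scene. Friction and masses are not known exactly. Their poses are not given: they have to be found in the camera images.
- headA: fixed white round air-sampler head (the cell), 84 mm diameter, 38 mm high, open at the top, with a bare aluminium collar inside; origin at the centre of its underside on the table, z up. The two heads are alike. A small grey hose block on its +x side is only for show.
- headB: fixed white round air-sampler head (the cell), 84 mm diameter, 38 mm high, open at the top, with a bare aluminium collar inside; origin at the centre of its underside on the table, z up. The two heads are alike. A small grey hose block on its +x side is only for show.
- headA_seat (a point): centre of the seat in head A, 20 mm above the table: floor of a pocket of 49 mm diameter, 7.5 mm deep; a loaded disc's origin is here. A keyed ring's rim rests on the collar's top, its origin 10 mm below that (30 mm above the table when snug, on the glass); a ring with lugs out of the notches stands 5 mm higher and drops in when turned.
- headB_seat (a point): centre of the seat in head B, 20 mm above the table: floor of a pocket of 49 mm diameter, 7.5 mm deep; a loaded disc's origin is here. A keyed ring's rim rests on the collar's top, its origin 10 mm below that (30 mm above the table when snug, on the glass); a ring with lugs out of the notches stands 5 mm higher and drops in when turned.
- collarA (a joint): rotation (rad) of head A's threaded collar: 0 to 3.6 (starts at 0 to 0.8), growing clockwise seen from above; it sinks 1.2 mm per rad. 3.6 is the stop; within 0.2 rad of it is snug. Friction 0.06 N m; stays where left. A keyed ring turns it.
- collarB (a joint): rotation (rad) of head B's threaded collar: 0 to 3.6 (starts at 0 to 0.8), growing clockwise seen from above; it sinks 1.2 mm per rad. 3.6 is the stop; within 0.2 rad of it is snug. Friction 0.06 N m; stays where left. A keyed ring turns it.
- collarA_top (a point): point on the axis of head A's collar, level with its top: 44 mm above the table at joint 0, 39.7 mm at the stop. The collar is an aluminium crown, bore 49 mm, outside 64 mm, 12 mm deep, with four notches about 13 mm wide cut through it along this point's own +x, -x, +y, -y, which turn with it. A disc passes down through the bore.
- collarB_top (a point): point on the axis of head B's collar, level with its top: 44 mm above the table at joint 0, 39.7 mm at the stop. The collar is an aluminium crown, bore 49 mm, outside 64 mm, 12 mm deep, with four notches about 13 mm wide cut through it along this point's own +x, -x, +y, -y, which turn with it. A disc passes down through the bore.
- disc1: fresh filter disc (may be absent): a green-tinted glass disc of 43 mm diameter and 10 mm thickness with an upright aluminium stem, 14 mm diameter and 30 mm long, in its middle on top to hold it by; 90 g; origin at the centre of its underside, z up. It starts standing on the tray.
- disc2: fresh filter disc (may be absent): a green-tinted glass disc of 43 mm diameter and 10 mm thickness with an upright aluminium stem, 14 mm diameter and 30 mm long, in its middle on top to hold it by; 90 g; origin at the centre of its underside, z up. It starts standing on the tray.
- used_disc: the used filter disc, which starts standing loose on the seat of one of the heads, with no ring on it: the same shape and size as the fresh discs (43 mm diameter, 10 mm thick, stem 14 mm diameter and 30 mm long on top), its glass stained brown; 90 g; origin at the centre of its underside, z up.
- ring1: dark steel retaining ring, 90 g, 24 mm high, hole 34 mm; origin at its underside's centre. Height 10-24 mm: knurled grip rim, 58 mm diameter; 0-10 mm: boss, 44 mm, foot tapered, enters the collar bore; height 5-10 mm: four lugs 8 mm wide, out to 28 mm radius, along its own +x, -x, +y, -y (white ticks on top show them). Every 90 degrees is alike.
- ring2: dark steel retaining ring, 90 g, 24 mm high, hole 34 mm; origin at its underside's centre. Height 10-24 mm: knurled grip rim, 58 mm diameter; 0-10 mm: boss, 44 mm, foot tapered, enters the collar bore; height 5-10 mm: four lugs 8 mm wide, out to 28 mm radius, along its own +x, -x, +y, -y (white ticks on top show them). Every 90 degrees is alike.
- tray: loose flat steel tray, 0.5 kg, 150 mm along its x, 180 mm along its y, plate 5 mm thick, with an upright wall 25 mm high and 8 mm thick along its whole near (-x) edge and its far (+x) edge, the other two sides open; origin at the centre of its underside. The discs stand about 44 mm either side of its middle along y.
- spot: fixed outline of white tape flat on the table, beyond the tray: 184 mm along its x and 214 mm along its y outside, 164 by 194 mm inside; origin at its centre. The tray belongs centred in it (within 15 mm), its long side along the outline's long side (within 8 degrees).
- sanitiser: bystander: pump bottle of blue gel, 66 mm diameter, 183 mm high; origin under its centre.
- carton: bystander: small white carton, 90 x 140 x 60 mm; origin under its centre.
- swab_jar: bystander: jar, 60 mm diameter, 90 mm high; origin under its centre.

How it is judged:
By the outcome, as a careful person would: the job done as asked, in the order asked, and still so for the second after the job is handed in, with the robot touching nothing.
Of disc1, disc2 only 1 to 2 are there at a start; the rules pass over those that are not, and their reading is None.
At some moment in a run one of disc1, disc2, ring1, ring2 may be knocked a few centimetres aside while the robot is not near it.
It also fails if it takes over 210 s, if anything falls off the work surface, if the arm or the gripper's body presses on something with over 40 N, if the wrist force passes 120 N, or if a joint passes its speed limit or range.

## Working session

There is one attempt and no reset: what is moved stays moved. The work goes in short steps, Python scripts to look and compute and a tool call to move; the robot and the scene stay as the last step left them, time stands still between calls to the robot, and variables do not carry over. Pictures are saved under pics/ and viewed, about 12 in all and at most 16, crops included, and the job is handed in when it is done.

Besides the shell and the picture viewer there is one more tool, called after "Emit:" as name(argument=value, ...) on one line, values as JSON. step_arm: Moves the arm, as the interface text tells. Scaled input: -1 to 1 covers 1000 mm each way for a shift and pi rad each way for a turn. Its arguments: {"type":"object","properties":{"commands":{"type":"array","items":{"type":"number"}},"grip_force":{"type":"number"}},"required":["commands"]}

```bash
ls; mkdir -p pics; cat > h.py <<'E'
import numpy as np,cv2
from rig import *
def snap(n,save=None):
    s=read_state(); im,d=snapshot(n)
    if save: cv2.imwrite('pics/'+save+'.png',im)
    return s,im,d
def T_wc(n,s):
    p=camera_params(n)
    if n=='wrist':
        T=np.eye(4);T[:3,:3]=np.array(s['tcp_rot']);T[:3,3]=s['ee_pos']
        return T@np.array(p['hand_eye']),p
    return np.linalg.inv(np.array(p['camera_from_world'])),p
def cloud(n,s,d):
    T,p=T_wc(n,s)
    v,u=np.mgrid[:d.shape[0],:d.shape[1]]
    P=np.stack([(u-p['cx'])/p['fx']*d,-(v-p['cy'])/p['fy']*d,-d],-1)
    W=P@T[:3,:3].T+T[:3,3]; W[d<=0]=np.nan
    return W
def ray(n,s,u,v,z):
    T,p=T_wc(n,s)
    r=T[:3,:3]@np.array([(u-p['cx'])/p['fx'],-(v-p['cy'])/p['fy'],-1]); o=T[:3,3]
    return o+r*(z-o[2])/r[2]
E
python3 - <<'E'
from h import *
s=read_state(); print(s, grasp_offset if not callable(grasp_offset) else grasp_offset())
for n in('top','side','wrist'):
    p=camera_params(n); print({k:(np.round(np.array(v),4).tolist()) for k,v in p.items()})
    s,im,d=snap(n,n+'0'); print((d>0).mean(), d[d>0].min() if (d>0).any() else 0)
    np.save(n+'0.npy',d)
E
```

```text
pics
{'time_s': 0.0, 'q': array([-77.18922711,  29.90888401,  -2.08096633,  91.67076945,
         1.21377484,  58.50332137,  -6.46493335]), 'joint_velocities': array([-0.03026171,  0.02585816,  0.05306307,  0.01751093,  0.07356956,
        0.06734031,  0.00582564]), 'joint_torque': array([-2.06478013e-03, -9.27120996e+01,  1.97954603e+00, -3.69934773e+01,
        1.78345438e-02,  8.51698889e-03,  5.28198439e-05]), 'ee_pos': array([0.18093316, 0.59791925, 0.23074759]), 'tcp_rot': array([[-9.57135787e-01,  2.89639473e-01, -2.46032578e-04],
       [ 2.89639570e-01,  9.57135230e-01, -1.03501590e-03],
       [-6.42950116e-05, -1.06191153e-03, -9.99999434e-01]]), 'contact_force': array([0.53803656, 0.36474072, 0.41705585]), 'wrist_torque': array([ 0.02185374, -0.00209166,  0.00150285]), 'grip_width': 1.0024676790661753} 0.0187
{'fx': 495.6489, 'fy': 495.6489, 'cx': 272.9517, 'cy': 202.3516, 'camera_from_world': [[-0.0175, -0.9997, -0.0149, -0.031], [0.9854, -0.0198, 0.1689, -0.51], [-0.1691, -0.0118, 0.9855, -1.145], [0.0, 0.0, 0.0, 1.0]]}
0.9959821428571428 0.82019067
{'fx': 405.9439, 'fy': 405.9439, 'cx': 288.0303, 'cy': 206.1854, 'camera_from_world': [[-0.9938, -0.1099, -0.019, 0.5268], [0.0408, -0.5169, 0.8551, -0.1025], [-0.1039, 0.8489, 0.5182, -0.8333], [0.0, 0.0, 0.0, 1.0]]}
0.9959523809523809 0.5046986
{'fx': 295.2111, 'fy': 295.2111, 'cx': 284.7313, 'cy': 208.4639, 'hand_eye': [[-0.0009, 0.956, 0.2935, 0.074], [1.0, 0.0006, 0.0008, -0.0007], [0.0006, 0.2935, -0.956, -0.1421], [0.0, 0.0, 0.0, 1.0]]}
0.996203231292517 0.054621737
```

View pics/top0.png

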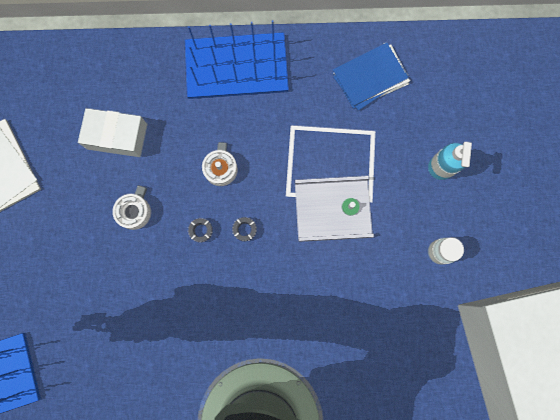

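View pics/side0.png

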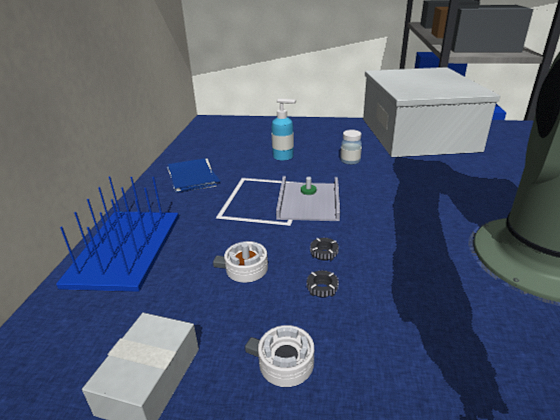

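The top view shows one green fresh disc on the tray at (350,206). The used brown disc is in the upper head at (219,167), the lower head at (132,210) is empty, the rings are at (200,230) and (244,229), and the outline centre is near (331,162). The side view agrees. Next I measure all of these.

```bash
cat > m.py <<'E'
from h import *
def circ(mask,minA=30):
    n,l,st,c=cv2.connectedComponentsWithStats(mask.astype(np.uint8))
    return [(l==i) for i in range(1,n) if st[i,4]>=minA]
def survey(n='top',save=None):
    s,im,d=snap(n,save); W=cloud(n,s,d); hsv=cv2.cvtColor(im,cv2.COLOR_BGR2HSV); return s,im,W,hsv
E
python3 - <<'E'
from m import *
s,im,W,hsv=survey()
H,S,V=[hsv[...,i].astype(int) for i in range(3)]
ok=~np.isnan(W[...,2]); x,y,z=W[...,0],W[...,1],W[...,2]
ws=(x>0.3)&(x<1)&(abs(y)<.5)
print('table z',np.nanmedian(z[ws]))
for name,m in dict(green=ws&(H>40)&(H<85)&(S>90),brown=ws&(H<22)&(S>120)).items():
    for c in circ(m,15): print(name,c.sum(),[round(float(np.nanmedian(q[c])),4) for q in(x,y,z)], 'box',np.argwhere(c).min(0),np.argwhere(c).max(0))
# heads and rings by height blobs
for nm,lo,hi in(('tall>30',.03,.5),('8..30',.008,.03)):
    for c in circ(ws&(z>lo)&(z<hi),60):
        p=np.stack([x[c],y[c]],1).astype(np.float32); (cx,cy),r=cv2.minEnclosingCircle(p); rr=cv2.minAreaRect(p)
        print(nm,c.sum(),'enc',round(cx,4),round(cy,4),round(r,4),'rect',np.round(rr[0],4),np.round(rr[1],4),round(rr[2],1),'zmax',round(float(z[c].max()),3))
w=ws&(S<40)&(V>190)&(abs(z)<.008)
for c in circ(w,100):
    p=np.stack([x[c],y[c]],1).astype(np.float32); rr=cv2.minAreaRect(p); print('white',c.sum(),np.round(rr[0],4),np.round(rr[1],4),round(rr[2],1))
big=cv2.resize(im[120:250,90:390],None,fx=2.66,fy=2.66,interpolation=cv2.INTER_CUBIC); cv2.imwrite('pics/crop1.png',big)
E
```

```text
table z 0.0006111629528087192
green 169 [0.4984, -0.2277, 0.0151] box [198 342] [214 358]
brown 159 [0.6003, 0.0883, 0.03] box [159 211] [175 227]
tall>30 66 enc 0.9027 0.0516 0.0279 rect [0.9026 0.0521] [0.0556 0.0041] 2.6 zmax 0.125
tall>30 73 enc 0.8796 0.0009 0.0514 rect [0.8796 0.001 ] [0.1026 0.0039] 2.9 zmax 0.128
tall>30 73 enc 0.8822 -0.05 0.0535 rect [ 0.8821 -0.049 ] [0.1067 0.0038] 2.0 zmax 0.129
tall>30 2289 enc 0.6954 0.3564 0.0822 rect [0.6953 0.3562] [0.1422 0.0927] 80.6 zmax 0.067
tall>30 1040 enc 0.5914 -0.4541 0.0363 rect [ 0.5907 -0.4503] [0.072 0.051] 9.5 zmax 0.188
tall>30 633 enc 0.6023 0.0912 0.0423 rect [0.6018 0.0911] [0.0814 0.0834] 89.4 zmax 0.063
tall>30 530 enc 0.4967 0.3065 0.0425 rect [0.4969 0.3064] [0.0823 0.082 ] 69.7 zmax 0.05
tall>30 691 enc 0.3863 -0.4386 0.03 rect [ 0.3857 -0.4369] [0.0554 0.057 ] 75.2 zmax 0.095
8..30 5477 enc 0.8779 0.0517 0.1516 rect [0.8787 0.0512] [0.1646 0.2605] 3.2 zmax 0.03
8..30 2855 enc 0.8413 -0.2948 0.0984 rect [ 0.8418 -0.2963] [0.1274 0.1732] 29.2 zmax 0.028
8..30 201 enc 0.6942 0.3556 0.0815 rect [0.6607 0.3408] [
[... 338 characters left out ...]
 0.0759] [0.0258 0.0766] 32.3 zmax 0.03
8..30 332 enc 0.5648 -0.1839 0.0887 rect [ 0.5664 -0.1838] [0.0114 0.1772] 2.0 zmax 0.03
8..30 186 enc 0.5086 0.2972 0.0544 rect [0.5077 0.2843] [0.041  0.1076] 86.1 zmax 0.03
8..30 220 enc 0.5001 -0.2257 0.0251 rect [ 0.5002 -0.2258] [0.0432 0.0447] 43.5 zmax 0.03
8..30 409 enc 0.4985 0.3094 0.0359 rect [0.4961 0.308 ] [0.0657 0.0651] 4.1 zmax 0.03
8..30 318 enc 0.4496 0.0322 0.0293 rect [0.4491 0.032 ] [0.0566 0.0565] 43.0 zmax 0.03
8..30 322 enc 0.4491 0.14 0.0296 rect [0.4495 0.1396] [0.0576 0.0561] 44.5 zmax 0.03
8..30 297 enc 0.4254 -0.1882 0.0895 rect [ 0.43  -0.188] [0.0174 0.1788] 2.0 zmax 0.03
white 4093 [ 0.5663 -0.1822] [0.216  0.2829] 85.1
```

View pics/crop1.png

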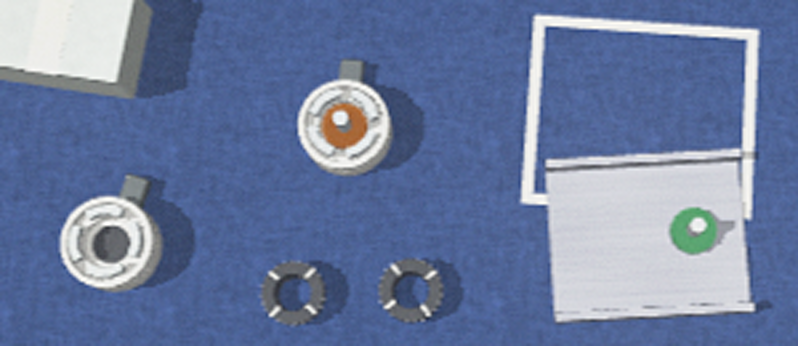

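Emit:
step_arm(commands=[0,0,0,0,0,0.0385,0,0,0,0,0,0,0.0385,0,0,0,0,0,0,0.0385,0,0,0,0,0,0,0.0385,0,0,0,0,0,0,0.0385,0,0,0,0,0,0,0.0385,0,0,0,0,0,0,0.0385,0,0,0,0,0,0,0.0385,0])

```text
time_s: 0.87
ee_pos: [0.181, 0.5981, 0.2312]
tcp_rot: [[-0.299, 0.954, -0.0], [0.954, 0.299, -0.0], [-0.0, -0.0, -1.0]]
contact_force: [-0.3, -0.5, -0.8]
grip_width: 0.997
```

Emit:
step_arm(commands=[0,0,0,0,0,0.0385,0,0,0,0,0,0,0.0385,0,0,0,0,0,0,0.0214,0,0,0,0,0,0,0,0,-0.028,0.0234,0,0,0,0,0,-0.028,0.0234,0,0,0,0,0,-0.028,0.0234,0,0,0,0,0,-0.028,0.0234,0,0,0,0,0])

```text
time_s: 1.53
ee_pos: [0.2753, 0.4848, 0.2312]
tcp_rot: [[-0.004, 1.0, 0.0], [1.0, 0.004, -0.0], [-0.0, 0.0, -1.0]]
contact_force: [0.1, 1.2, 0.5]
grip_width: 1.0
```

Emit:
step_arm(commands=[-0.028,0.0234,0,0,0,0,0,-0.028,0.0234,0,0,0,0,0,-0.028,0.0234,0,0,0,0,0,-0.028,0.0234,0,0,0,0,0,-0.028,0.0234,0,0,0,0,0,-0.028,0.0234,0,0,0,0,0,-0.028,0.0234,0,0,0,0,0,-0.028,0.0234,0,0,0,0,0])

```text
time_s: 2.2
ee_pos: [0.4627, 0.2607, 0.2314]
tcp_rot: [[-0.004, 1.0, 0.0], [1.0, 0.004, 0.0], [0.0, 0.0, -1.0]]
contact_force: [0.7, 0.1, 0.4]
grip_width: 0.993
```

Emit:
step_arm(commands=[-0.0283,0.0232,0,0,0,0,0,-0.0283,0.0232,0,0,0,0,0,-0.0283,0.0232,0,0,0,0,0,-0.0283,0.0232,0,0,0,0,0,-0.0283,0.0232,0,0,0,0,0,-0.0283,0.0232,0,0,0,0,0,0,0,0.035,0,0,0,0,0,0,0.035,0,0,0,0])

```text
time_s: 2.87
ee_pos: [0.6031, 0.0901, 0.1615]
tcp_rot: [[0.0, 1.0, 0.004], [1.0, -0.0, 0.0], [0.0, 0.004, -1.0]]
contact_force: [1.1, 1.3, -0.9]
grip_width: 0.998
```

Emit:
step_arm(commands=[0,0,0.03,0,0,0,0,0,0,0,0,0,0,0])

```text
time_s: 3.03
ee_pos: [0.5983, 0.0921, 0.1261]
tcp_rot: [[-0.003, 1.0, -0.007], [1.0, 0.003, -0.002], [-0.002, -0.007, -1.0]]
contact_force: [-0.2, -0.2, -1.2]
grip_width: 1.0
```

```bash
python3 - <<'E'
from m import *
s,im,W,hsv=survey('wrist','w1'); np.save('w1.npy',W); print(s['q'].round(1),s['ee_pos'].round(4))
H,S,V=[hsv[...,i].astype(int) for i in range(3)]
x,y,z=[W[...,i] for i in range(3)]
for c in circ((z>.05)&(z<.075)&(np.hypot(x-.602,y-.091)<.05),30): print('stem',c.sum(),(cv2.minEnclosingCircle(np.stack([x[c],y[c]],1).astype(np.float32))),np.nanmedian(z[c]))
m=(z>.034)&(z<.04)&(np.hypot(x-.602,y-.091)<.06)
p=np.stack([x[m],y[m]],1).astype(np.float32); print('head',cv2.minEnclosingCircle(p))
m=(z>.0405)&(z<.049)&(np.hypot(x-.602,y-.091)<.04)
p=np.stack([x[m],y[m]],1).astype(np.float32); print('collar',cv2.minEnclosingCircle(p),np.nanmedian(z[m]))
E
```

```text
[-2.740e+01  3.720e+01  1.930e+01  1.003e+02 -1.620e+01  4.570e+01
 -1.000e-01] [0.5983 0.0921 0.1261]
stem 304 ((0.6041436195373535, 0.08999238908290863), 0.006944962311536074) 0.05936980650781502
head ((0.6042652130126953, 0.09014321863651276), 0.04191216081380844)
collar ((0.6040641069412231, 0.08983322232961655), 0.03274998441338539) 0.04351915815528576
```

View pics/w1.png

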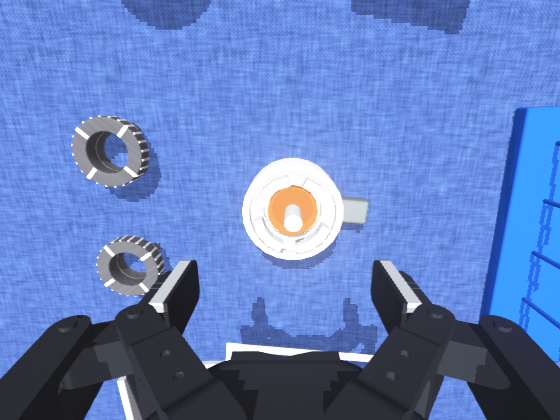

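The wrist view shows the head centred at pixel (292,208), with the stem at (292,217) and the rings on the left. Measured head radius is 41.9 mm and stem top 59.4 mm, which matches the given sizes.

Emit:
step_arm(commands=[0,0,0,0,0,0,0.4,0,0,0,0,0,0,0.4,0,0,0,0,0,0,0.4,0,0,0,0,0,0,0.4], grip_force=40)

```text
time_s: 3.42
ee_pos: [0.6018, 0.0928, 0.1328]
tcp_rot: [[-0.001, 1.0, 0.002], [1.0, 0.001, 0.001], [0.001, 0.002, -1.0]]
contact_force: [0.1, -1.2, 0.9]
grip_width: 0.597
```

```bash
python3 - <<'E'
from m import *
s,im,W,hsv=survey('wrist'); np.save('w1.npy',W);cv2.imwrite('pics/w2.png',im); print(s['ee_pos'].round(4),s['tcp_rot'].round(4).tolist(),s['grip_width'])
x,y,z=[W[...,i] for i in range(3)]
c0=np.array([.604,.09])
m=(z>.05)&(z<.075)&(np.hypot(x-c0[0],y-c0[1])<.03); print('stem',cv2.minEnclosingCircle(np.stack([x[m],y[m]],1).astype(np.float32)))
m=(z>.034)&(z<.04)&(np.hypot(x-c0[0],y-c0[1])<.05); (c0,r)=cv2.minEnclosingCircle(np.stack([x[m],y[m]],1).astype(np.float32)); print(c0,r)
# notch profile: annulus r 26..31 by height
rr=np.hypot(x-c0[0],y-c0[1]); a=np.degrees(np.arctan2(y-c0[1],x-c0[0]))%360
for b in range(0,360,5):
    q=(rr>.027)&(rr<.031)&(a>=b)&(a<b+5); print(b,round(float(np.nanmedian(z[q]))*1000,1) if q.any() else None,end='; ')
E
```

```text
[0.6018 0.0928 0.1328] [[-0.0009, 1.0, 0.0021], [1.0, 0.0009, 0.0007], [0.0007, 0.0021, -1.0]] 0.5965937412114534
stem ((0.6042145490646362, 0.090058833360672), 0.007012304849922657)
(0.6042835116386414, 0.09016457945108414) 0.04190769046545029
0 None; 5 43.7; 10 43.4; 15 173.2; 20 173.3; 25 183.8; 30 187.6; 35 209.7; 40 214.7; 45 228.0; 50 230.2; 55 44.0; 60 43.8; 65 43.5; 70 32.1; 75 26.9; 80 27.1; 85 26.7; 90 27.3; 95 37.0; 100 44.0; 105 43.5; 110 43.6; 115 43.7; 120 43.8; 125 229.4; 130 229.4; 135 219.0; 140 214.4; 145 126.0; 150 191.8; 155 171.7; 160 165.0; 165 165.5; 170 162.4; 175 162.1; 180 159.1; 185 151.0; 190 155.8; 195 154.0; 200 43.5; 205 43.7; 210 43.7; 215 43.5; 220 43.3; 225 43.3; 230 43.9; 235 43.8; 240 43.4; 245 43.7; 250 35.2; 255 27.4; 260 27.2; 265 27.4; 270 27.4; 275 43.4; 280 43.6; 285 43.4; 290 43.6; 295 43.7; 300 43.7; 305 43.6; 310 43.5; 315 43.4; 320 43.6; 325 43.4; 330 43.6; 335 43.9; 340 34.2; 345 27.5; 350 27.0; 355 None;
```

Emit:
step_arm(commands=[-0.0027,0.0024,0.02,0,0,0,0.5,0,0,0.025,0,0,0,0.5,0,0,0.025,0,0,0,0.5,0,0,0.015,0,0,0,0.5,0,0,0,0,0,0,0.7,0,0,0,0,0,0,1,0,0,0,0,0,0,1,0,0,0,0,0,0,1], grip_force=50)

```text
time_s: 4.13
ee_pos: [0.6043, 0.09, 0.0477]
tcp_rot: [[-0.0, 1.0, 0.002], [1.0, 0.0, 0.0], [0.0, 0.002, -1.0]]
contact_force: [-0.1, -0.7, -0.8]
grip_width: 0.131
```

Emit:
step_arm(commands=[0,0,0,0,0,0,1,0,0,0,0,0,0,1,0,0,0,0,0,0,1])

```text
time_s: 4.38
ee_pos: [0.6041, 0.09, 0.0473]
tcp_rot: [[-0.0, 1.0, 0.001], [1.0, 0.0, 0.0], [0.0, 0.001, -1.0]]
contact_force: [-2.4, -0.3, 8.4]
grip_width: 0.13
```

Emit:
step_arm(commands=[0,0,-0.01,0,0,0,1,0,0,-0.02,0,0,0,1,0,0,-0.02,0,0,0,1,0,0,-0.03,0,0,0,1,0,0,-0.03,0,0,0,1,0,0,0,0,0,0,1,0,0,0,0,0,0,1])

```text
time_s: 4.97
ee_pos: [0.6043, 0.09, 0.1586]
tcp_rot: [[-0.0, 1.0, 0.003], [1.0, 0.0, 0.001], [0.001, 0.003, -1.0]]
contact_force: [0.0, -0.4, -1.3]
grip_width: 0.136
```

```bash
cat >> m.py <<'E'
def outline(W,hsv):
    z=W[...,2];m=(hsv[...,1]<50)&(hsv[...,2]>185)&(abs(z)<.012)&(W[...,0]>.5)&(W[...,0]<.75)&(abs(W[...,1]+.17)<.16)
    return m
E
python3 - <<'E'
from m import *
s,im,d=snap('wrist','w3')
s,im2,W,hsv=survey('top')
z=W[...,2];m=outline(W,hsv)&(W[...,0]>.585); n,l,st,_=cv2.connectedComponentsWithStats(m.astype(np.uint8)); i=1+st[1:,4].argmax(); c=l==i
p=W[c][:,:2]
# far strip & two side strips
far=p[p[:,0]>p[:,0].max()-.035]; k=np.polyfit(far[:,1],far[:,0],1); print('far edge x=',k,'n',len(far), far[:,1].min(),far[:,1].max())
for lo,hi in((-.4,-.2),(-.16,0)):
    q=p[(p[:,0]<p[:,0].max()-.04)&(p[:,1]>lo)&(p[:,1]<hi)]
    if len(q)>10: print('side',np.polyfit(q[:,0],q[:,1],1),len(q),q[:,0].min(),np.polyval(np.polyfit(q[:,0],q[:,1],1),.62))
print(cv2.minAreaRect(p.astype(np.float32)))
# tray: plate + walls
x,y=W[...,0],W[...,1]
for nm,m in(('walls',(z>.015)&(z<.032)&(x>.4)&(x<.6)&(y<-.08)&(y>-.3)),('rings',(z>.015)&(z<.03)&(x>.4)&(x<.5)&(y<.2)&(y>-.03))):
    for c in circ(m,40):
        q=W[c][:,:2].astype(np.float32); print(nm,c.sum(),cv2.minAreaRect(q))
pic=np.hstack([im[100:420,100:460],cv2.resize(im2[100:260,180:400],(440,320))]); cv2.imwrite('pics/c3.png',pic)
E
```

```text
far edge x= [0.06206966 0.7117772 ] n 335 -0.2975987764977424 -0.08639207111660882
side [-0.0935681  -0.23135436] 87 0.5855866278638442 -0.2893665772918661
side [-0.09411262 -0.02594026] 95 0.5852373316240842 -0.08429008246844377
((0.6452659368515015, -0.18811267614364624), (0.21471741795539856, 0.13060227036476135), 87.19335174560547)
walls 288 ((0.5674366354942322, -0.1836850345134735), (0.009465116076171398, 0.17737245559692383), 2.3712639808654785)
walls 72 ((0.4935777485370636, -0.2310265451669693), (0.02747737057507038, 0.03810521587729454), 19.431550979614258)
walls 275 ((0.42558571696281433, -0.18806636333465576), (0.008553109131753445, 0.178638756275177), 2.0841917991638184)
rings 311 ((0.44924819469451904, 0.0322415828704834), (0.05669274926185608, 0.0567888468503952), 34.60819625854492)
rings 267 ((0.4479095935821533, 0.1351536512374878), (0.05011574551463127, 0.05673976242542267), 67.21370697021484)
```

View pics/c3.png

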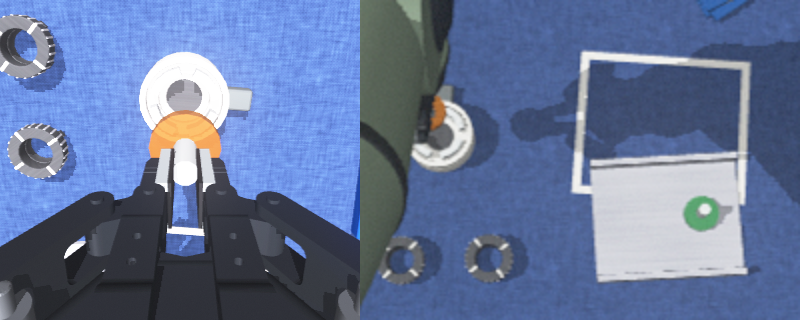

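The used disc is held upright, and the left ring and tray are unchanged. Next I place it at the vacant spot on the tray.

Emit:
step_arm(commands=[-0.0291,-0.0134,0,0,0,0,1,-0.0291,-0.0134,0,0,0,0,1,-0.0291,-0.0134,0,0,0,0,1,-0.0291,-0.0134,0,0,0,0,1,-0.0291,-0.0134,0,0,0,0,1,-0.0291,-0.0134,0,0,0,0,1,-0.0291,-0.0134,0,0,0,0,1,-0.0291,-0.0134,0,0,0,0,1])

```text
time_s: 5.73
ee_pos: [0.4949, -0.1442, 0.1555]
tcp_rot: [[-0.0, 1.0, -0.002], [1.0, 0.0, 0.0], [0.0, -0.002, -1.0]]
contact_force: [1.2, -0.3, -0.9]
grip_width: 0.135
```

Emit:
step_arm(commands=[0,0,0.03,0,0,0,1,0,0,0.03,0,0,0,1,0,0,0.03,0,0,0,1,0,0,0.02,0,0,0,1,0,0,0.01,0,0,0,1,0,0,0,0,0,0,1,0,0,0,0,0,0,1])

```text
time_s: 6.32
ee_pos: [0.4961, -0.1432, 0.0364]
tcp_rot: [[0.0, 1.0, -0.001], [1.0, -0.0, -0.0], [-0.0, -0.001, -1.0]]
contact_force: [-0.8, -0.8, -0.1]
grip_width: 0.129
```

Emit:
step_arm(commands=[0,0,0.002,0,0,0,1,0,0,0.001,0,0,0,1,0,0,0,0,0,0,1,0,0,0,0,0,0,1])

```text
time_s: 6.65
ee_pos: [0.4967, -0.143, 0.0339]
tcp_rot: [[-0.0, 1.0, 0.001], [1.0, 0.0, -0.0], [-0.0, 0.001, -1.0]]
contact_force: [0.5, -0.2, -1.3]
grip_width: 0.137
```

Emit:
step_arm(commands=[0,0,0,0,0,0,0.8,0,0,0,0,0,0,0.6,0,0,0,0,0,0,0.5,0,0,0,0,0,0,0.5,0,0,-0.02,0,0,0,0.5,0,0,-0.03,0,0,0,0.5,0,0,-0.05,0,0,0,0.5,0,0,0,0,0,0,0.5])

```text
time_s: 7.32
ee_pos: [0.4987, -0.144, 0.1306]
tcp_rot: [[0.001, 1.0, 0.007], [1.0, -0.001, -0.001], [-0.001, 0.007, -1.0]]
contact_force: [2.0, -0.1, 1.1]
grip_width: 0.5
```

Emit:
step_arm(commands=[-0.028,0.0015,0,0,0,0,0.5,-0.028,0.0015,0,0,0,0,0.5,-0.028,0.0015,0,0,0,0,0.5,0,0,0,0,0,0,0.5,0,0,0,0,0,0,0.5,0,0,0,0,0,0,0.5])

```text
time_s: 7.82
ee_pos: [0.5008, -0.2266, 0.1248]
tcp_rot: [[-0.0, 1.0, -0.0], [1.0, 0.0, 0.0], [0.0, -0.0, -1.0]]
contact_force: [0.1, 0.6, 0.4]
grip_width: 0.501
```

```bash
python3 - <<'E'
from m import *
s,im,W,hsv=survey('wrist','w4'); print(s['time_s'],s['ee_pos'].round(4),s['grip_width'],s['q'].round(0))
x,y,z=[W[...,i] for i in range(3)]
for c in circ((z>.036)&(z<.052)&(y<-.08)&(y>-.32)&(x<.6)&(x>.4),30):
    q=W[c][:,:2].astype(np.float32);print('stem',c.sum(),cv2.minEnclosingCircle(q),np.nanmedian(z[c]))
H,S=hsv[...,0],hsv[...,1]
for nm,m in(('green',(H>40)&(H<85)&(S>80)),('brown',(H<22)&(S>100))):
    for c in circ(m&(z<.03)&(z>0),40):print(nm,c.sum(),np.nanmedian(W[c],0).round(4),cv2.minEnclosingCircle(W[c][:,:2].astype(np.float32)))
E
```

```text
7.8167 [ 0.5008 -0.2266  0.1248] 0.50090765192396 [  4.  33.  19. 109. -16.  41.  33.]
stem 312 ((0.4969812333583832, -0.14280977845191956), 0.007010370958596468) 0.044390416378068634
stem 262 ((0.5020626187324524, -0.22994472086429596), 0.007059578783810139) 0.04438795332831823
green 1318 [ 0.5024 -0.2253  0.0146] ((0.5022129416465759, -0.22996953129768372), 0.021663228049874306)
brown 1927 [ 0.4974 -0.1428  0.0145] ((0.4975230097770691, -0.14268317818641663), 0.021549055352807045)
```

View pics/w4.png

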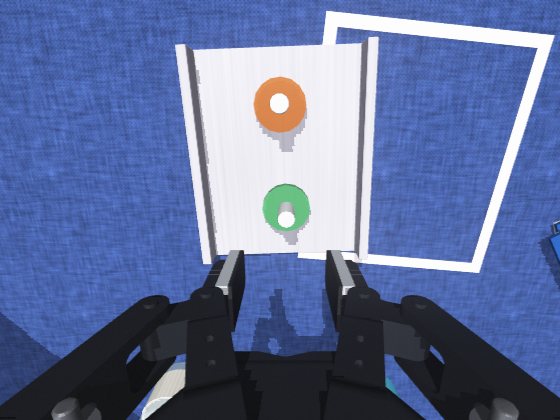

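The used disc stands upright on the tray at (279,103) and the fresh disc is at (286,217). Next I take the fresh disc to the now-empty near head.

Emit:
step_arm(commands=[-0.0033,0.0013,0.02,0,0,0,0.5,0,0,0.03,0,0,0,0.5,0,0,0.03,0,0,0,0.5,0,0,0.0123,0,0,0,0.5,0,0,0,0,0,0,0.5,0,0,0,0,0,0,0.8,0,0,0,0,0,0,1,0,0,0,0,0,0,1])

```text
time_s: 8.53
ee_pos: [0.503, -0.2305, 0.0342]
tcp_rot: [[-0.0, 1.0, 0.002], [1.0, 0.0, -0.001], [-0.001, 0.002, -1.0]]
contact_force: [-1.1, 0.1, 1.1]
grip_width: 0.133
```

Emit:
step_arm(commands=[0,0,0,0,0,0,1,0,0,0,0,0,0,1,0,0,-0.01,0,0,0,1,0,0,-0.03,0,0,0,1,0,0,-0.03,0,0,0,1,0,0,-0.03,0,0,0,1,0,0,0,0,0,0,1])

```text
time_s: 9.12
ee_pos: [0.5042, -0.2315, 0.1386]
tcp_rot: [[0.0, 1.0, 0.007], [1.0, -0.0, -0.002], [-0.002, 0.007, -1.0]]
contact_force: [0.9, -0.8, -1.0]
grip_width: 0.129
```

Emit:
step_arm(commands=[0.032,0.0102,0,0,0,0,1,0.032,0.0102,0,0,0,0,1,0.032,0.0102,0,0,0,0,1,0.032,0.0102,0,0,0,0,1,0.032,0.0102,0,0,0,0,1,0.032,0.0102,0,0,0,0,1,0.032,0.0102,0,0,0,0,1,0.032,0.0102,0,0,0,0,1])

```text
time_s: 9.78
ee_pos: [0.584, 0.0275, 0.1336]
tcp_rot: [[-0.0, 1.0, 0.001], [1.0, 0.0, 0.0], [0.0, 0.001, -1.0]]
contact_force: [1.2, -0.6, -0.7]
grip_width: 0.124
```

Emit:
step_arm(commands=[0.032,0.0102,0,0,0,0,1,0.032,0.0102,0,0,0,0,1,0,0,0,0,0,0,1,0,0,0,0,0,0,1,0,0,0,0,0,0,1,0,0,0,0,0,0,1])

```text
time_s: 10.28
ee_pos: [0.604, 0.0885, 0.1331]
tcp_rot: [[0.001, 1.0, 0.0], [1.0, -0.001, -0.0], [-0.0, 0.0, -1.0]]
contact_force: [0.6, 0.0, -1.2]
grip_width: 0.131
```

```bash
python3 - <<'E'
from m import *
s0=read_state();print(s0['ee_pos'].round(4),s0['q'].round(0))
# outline and tray from w4
im=cv2.imread('pics/w4.png');s=dict(ee_pos=np.array([.5008,-.2266,.1248]),tcp_rot=np.array([[0,1.,0],[1,0,0],[0,0,-1]]))
for nm,pts,z in(('outline outer',[(327,11),(553,37),(479,272)],0),('tray walls tops',[(177,46),(377,38),(207,264),(364,257)],.025)):
    for u,v in pts: print(nm,(u,v),ray('wrist',s,u,v,z).round(4))
# ring state now
s,im,W,hsv=survey('wrist','w5'); np.save('w5.npy',W)
x,y,z=[W[...,i] for i in range(3)]
for c in circ((z>.02)&(z<.027)&(x>.38)&(x<.52)&(y>-.05)&(y<.25),60):
    q=W[c][:,:2].astype(np.float32);print('ring',c.sum(),cv2.minEnclosingCircle(q),np.nanmedian(z[c]))
E
```

```text
[0.604  0.0885 0.1331] [-28.  37.  21. 100. -17.  46.   1.]
outline outer (327, 11) [ 0.5346 -0.0727  0.    ]
outline outer (553, 37) [ 0.7168 -0.0909  0.    ]
outline outer (479, 272) [ 0.6981 -0.3023  0.    ]
tray walls tops (177, 46) [ 0.4224 -0.1024  0.025 ]
tray walls tops (377, 38) [ 0.5686 -0.0973  0.025 ]
tray walls tops (207, 264) [ 0.4305 -0.2799  0.025 ]
tray walls tops (364, 257) [ 0.5729 -0.273   0.025 ]
ring 2619 ((0.4508071541786194, 0.13784456253051758), 0.030061226338148117) 0.0232768877689008
ring 1891 ((0.45109206438064575, 0.03056611306965351), 0.03013470582664013) 0.023332075967522126
```

Emit:
step_arm(commands=[0.001,0,0.03,0,0,0,1,0,0,0.025,0,0,0,1,0,0,0.015,0,0,0,1,0,0,0.008,0,0,0,1,0,0,0.004,0,0,0,1,0,0,0.001,0,0,0,1,0,0,0,0,0,0,1,0,0,0,0,0,0,1])

```text
time_s: 11.0
ee_pos: [0.6047, 0.0906, 0.0507]
tcp_rot: [[0.0, 1.0, 0.001], [1.0, -0.0, 0.0], [0.0, 0.001, -1.0]]
contact_force: [0.5, 1.0, 0.2]
grip_width: 0.131
```

Emit:
step_arm(commands=[0,0,0.001,0,0,0,1,0,0,0,0,0,0,1,0,0,0,0,0,0,1])

```text
time_s: 11.25
ee_pos: [0.6045, 0.0908, 0.0492]
tcp_rot: [[-0.0, 1.0, 0.001], [1.0, 0.0, 0.0], [0.0, 0.001, -1.0]]
contact_force: [0.5, -0.4, 3.0]
grip_width: 0.132
```

Emit:
step_arm(commands=[0,0,0,0,0,0,0.8,0,0,0,0,0,0,0.6,0,0,0,0,0,0,0.6,0,0,0,0,0,0,0.6,0,0,-0.02,0,0,0,0.5,0,0,-0.03,0,0,0,0.5,0,0,-0.03,0,0,0,0.5,0,0,0,0,0,0,0.5])

```text
time_s: 11.92
ee_pos: [0.6064, 0.0907, 0.1337]
tcp_rot: [[0.0, 1.0, 0.006], [1.0, -0.0, 0.001], [0.001, 0.006, -1.0]]
contact_force: [1.2, -0.3, 0.1]
grip_width: 0.502
```

Emit:
step_arm(commands=[0,0,0,0,0,0,0,0,0,0,0,0,0,0,0,0,0,0,0,0,0,0,0,0,0,0,0,0])

```text
time_s: 12.25
ee_pos: [0.6036, 0.0906, 0.1277]
tcp_rot: [[-0.0, 1.0, -0.002], [1.0, 0.0, -0.0], [-0.0, -0.002, -1.0]]
contact_force: [1.3, -0.5, -0.2]
grip_width: 1.0
```

```bash
cat >> m.py <<'E'
def notches(W,c0,r0=.027,r1=.031,zl=.036,zmax=.06):
    x,y,z=[W[...,i] for i in range(3)]
    rr=np.hypot(x-c0[0],y-c0[1]); a=np.arctan2(y-c0[1],x-c0[0])
    q=(rr>r0)&(rr<r1)&(z<zl)&(z>.015)
    b=(rr>r0)&(rr<r1)&(z<zmax)&(z>.015)
    m4=np.degrees(np.angle(np.exp(4j*a[q]).mean()))/4
    h=np.histogram(np.degrees(a[q])%90,bins=18,range=(0,90))[0]
    return m4,h,np.histogram(np.degrees(a[b])%90,bins=18,range=(0,90))[0]
E
python3 - <<'E'
from m import *
s,im,W,hsv=survey('wrist','w6'); print(s['ee_pos'].round(4))
x,y,z=[W[...,i] for i in range(3)]
n=(np.hypot(x-.6042,y-.0901)<.05)
m=n&(z>.05)&(z<.075);print('stem',cv2.minEnclosingCircle(W[m][:,:2].astype(np.float32)),np.median(z[m]))
m=n&(z>.034)&(z<.04);c0,r=cv2.minEnclosingCircle(W[m][:,:2].astype(np.float32));print('head',c0,r)
m=n&(z>.041)&(z<.049);print('collar z',np.median(z[m]),'offset ring head', np.median(z[n&(z>.034)&(z<.0405)]))
print(notches(W,c0))
H,S=hsv[...,0],hsv[...,1]; g=n&(H>40)&(H<85)&(S>80); print('green',g.sum(),np.nanmedian(W[g],0))
for c in circ((z>.02)&(z<.027)&(x>.38)&(x<.52)&(y>-.05)&(y<.25),60): print('ring',c.sum(),cv2.minEnclosingCircle(W[c][:,:2].astype(np.float32)))
E
```

```text
[0.6036 0.0906 0.1277]
stem ((0.6041678190231323, 0.0911819189786911), 0.00699554942548275) 0.05931602275821629
head (0.6043174266815186, 0.09005031734704971) 0.04198803752660751
collar z 0.04353224608371227 offset ring head 0.037276169759395586
(np.float64(-5.5443293587679365), array([34, 37,  0,  1,  0,  0,  0,  0,  0,  0,  0,  0,  0,  6, 36, 37, 47,
       40]), array([34, 88, 63, 56, 62, 63, 55, 61, 65, 57, 60, 61, 58, 64, 69, 37, 47,
       40]))
green 1346 [0.60503491 0.09548828 0.02955644]
ring 2726 ((0.450987309217453, 0.1384468525648117), 0.02999185584485531)
ring 1949 ((0.45114433765411377, 0.030922792851924896), 0.03012530319392681)
```

Fresh disc is seated: stem top is at 59.3 mm and 1 mm off axis. The notches sit at about −6° (mod 90°). Next, the ring.

Emit:
step_arm(commands=[0.0095,-0.0305,0,0,0,0,0,0.0095,-0.0305,0,0,0,0,0,0.0095,-0.0305,0,0,0,0,0,0.0095,-0.0305,0,0,0,0,0,0.0095,-0.0305,0,0,0,0,0,0,0,0,0,0,-0.0379,0,0,0,0,0,0,-0.0379,0,0,0,0,0,0,-0.0379,0])

```text
time_s: 12.97
ee_pos: [0.4511, 0.1386, 0.1285]
tcp_rot: [[-0.356, 0.934, -0.0], [0.934, 0.356, -0.0], [-0.0, -0.0, -1.0]]
contact_force: [-0.0, -0.5, -0.6]
grip_width: 1.003
```

Emit:
step_arm(commands=[0,0,0,0,0,-0.0379,0,0,0,0,0,0,-0.0379,0,0,0,0,0,0,-0.0379,0,0,0,0,0,0,-0.0379,0,0,0,0,0,0,-0.0379,0,0,0,0,0,0,-0.0379,0,0,0,0,0,0,-0.0379,0,0,0,0,0,0,-0.0379,0])

```text
time_s: 13.63
ee_pos: [0.4515, 0.1381, 0.1283]
tcp_rot: [[-0.968, 0.252, -0.001], [0.252, 0.968, -0.0], [0.0, -0.0, -1.0]]
contact_force: [0.0, -0.2, 0.3]
grip_width: 1.0
```

Emit:
step_arm(commands=[0,0,0,0,0,0,0,0,0,0,0,0,0,0,0,0,0,0,0,0,0,0,0,0,0,0,0,0])

```text
time_s: 13.97
ee_pos: [0.4516, 0.1381, 0.1285]
tcp_rot: [[-0.965, 0.261, -0.0], [0.261, 0.965, -0.0], [0.0, -0.0, -1.0]]
contact_force: [0.4, -0.8, 1.3]
grip_width: 0.998
```

```bash
cat >> m.py <<'E'
def ringm(im,W,hsv,near,zlo=.019,zhi=.028):
    x,y,z=[W[...,i] for i in range(3)]
    best=[c for c in circ((z>zlo)&(z<zhi)&(np.hypot(x-near[0],y-near[1])<.05),60)]
    c=max(best,key=lambda c:c.sum()); c0,r=cv2.minEnclosingCircle(W[c][:,:2].astype(np.float32))
    rr=np.hypot(x-c0[0],y-c0[1]); t=c&(rr>.019)&(rr<.027)
    v=hsv[...,2].astype(float); thr=(np.percentile(v[t],50)+np.percentile(v[t],99))/2; w=t&(v>thr)
    a=np.arctan2(y-c0[1],x-c0[0])[w]; E=np.exp(4j*a).mean()
    return np.array(c0),r,np.degrees(np.angle(E))/4,abs(E),w.sum(),np.median(z[c])
E
python3 - <<'E'
from m import *
s,im,W,hsv=survey('wrist','w7'); print(s['ee_pos'].round(4),s['tcp_rot'].round(3).tolist(),s['q'].round(0))
print(ringm(im,W,hsv,(.451,.138)))
E
```

```text
[0.4516 0.1381 0.1285] [[-0.965, 0.261, -0.0], [0.261, 0.965, -0.0], [0.0, -0.0, -1.0]] [-25.  25.   1. 120.  -1.  35.  51.]
(array([0.45113751, 0.13763945]), 0.02961857058107853, np.float64(-42.2943996073717), np.float64(0.9789419596371886), np.int64(160), np.float64(0.023382397342752603))
```

View pics/w7.png

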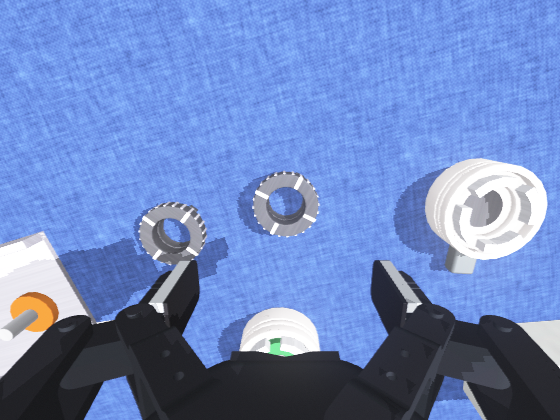

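Ring is at pixel (286,204), lugs at 47.7°. It needs a +36° turn for the lugs to match the notches.

Emit:
step_arm(commands=[0.0004,-0.0006,0.03,0,0,0,0,0,0,0.035,0,0,0,0,0,0,0.03,0,0,0,0,0,0,0.015,0,0,0,0,0,0,0.008,0,0,0,0,0,0,0.001,0,0,0,0.1,0,0,0,0,0,0,0.2,0,0,0,0,0,0,0.3], grip_force=60)

```text
time_s: 14.68
ee_pos: [0.4516, 0.1379, 0.0107]
tcp_rot: [[-0.966, 0.258, 0.001], [0.258, 0.966, 0.0], [-0.001, 0.001, -1.0]]
contact_force: [0.1, 0.1, 1.6]
grip_width: 0.705
```

Emit:
step_arm(commands=[0,0,0,0,0,0,0.5,0,0,0,0,0,0,0.6,0,0,0,0,0,0,0.6,0,0,0,0,0,0,0.6])

```text
time_s: 15.02
ee_pos: [0.4518, 0.1378, 0.0113]
tcp_rot: [[-0.966, 0.258, 0.002], [0.258, 0.966, 0.001], [-0.002, 0.001, -1.0]]
contact_force: [-2.6, -1.0, 15.8]
grip_width: 0.644
```

Emit:
step_arm(commands=[0,0,-0.01,0,0,0,0.6,0,0,-0.03,0,0,0,0.6,0,0,-0.03,0,0,0,0.6,0,0,-0.03,0,0,0,0.6,0,0,0,0,0,0,0.6,0,0,0,0,0,0,0.6,0,0,0,0,0,0,0.6])

```text
time_s: 15.6
ee_pos: [0.4511, 0.1377, 0.1103]
tcp_rot: [[-0.966, 0.258, 0.001], [0.258, 0.966, 0.0], [-0.001, 0.001, -1.0]]
contact_force: [-0.4, 0.3, -0.6]
grip_width: 0.646
```

```bash
python3 - <<'E'
from m import *
s,im,W,hsv=survey('wrist','w8'); print(s['ee_pos'].round(4),s['grip_width'])
# express cloud in tool frame
T=np.array(s['tcp_rot']); P=(W-s['ee_pos'])@T
x,y,z=[P[...,i] for i in range(3)]
m=(np.hypot(x,y)<.05)&(z>-.035)&(z<.03)&(x>-.04)
v=hsv[...,2]
for c in circ((z>-.02)&(z<-.002)&(np.hypot(x,y)<.034),40): print(c.sum(),np.median(z[c]),cv2.minEnclosingCircle(P[c][:,:2].astype(np.float32)))
cv2.imwrite('pics/c8.png',im[120:420,80:480])
E
```

```text
[0.4511 0.1377 0.1103] 0.6460775907092652
7886 -0.011600891188085626 ((0.003908751532435417, 3.0857354431645945e-05), 0.03312506526708603)
```

View pics/c8.png

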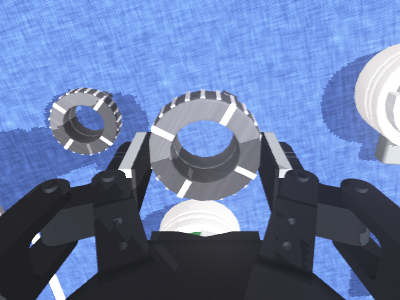

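```bash
python3 - <<'E'
from m import *
s,im,W,hsv=survey('wrist'); P=(W-s['ee_pos'])@np.array(s['tcp_rot']); x,y,z=[P[...,i] for i in range(3)]
m=(abs(z+.0125)<.003)&(np.hypot(x,y)<.034)
b=m&(abs(y)<.004); print('top z',np.median(z[b]),'x ext',x[b].min(),x[b].max())
v=hsv[...,2].astype(float); xc=(x[b].min()+x[b].max())/2
rr=np.hypot(x-xc,y); t=m&(rr>.019)&(rr<.027); 
thr=(np.percentile(v[t],50)+np.percentile(v[t],99))/2; w=t&(v>thr); a=np.arctan2(y,x-xc)[w]; E=np.exp(4j*a).mean(); print('lug tool angle',np.degrees(np.angle(E))/4,abs(E),w.sum())
print('tool phi',np.degrees(np.arctan2(s['tcp_rot'][1,0],s['tcp_rot'][0,0])),s['tcp_rot'].round(3).tolist(),s['ee_pos'],s['q'].round(1))
E
```

```text
top z -0.011629197489868615 x ext -0.028910404340157545 0.030251768807339298
lug tool angle 27.659083768385216 0.9773911975539757 410
tool phi 165.05207720098866 [[-0.966, 0.258, -0.0], [0.258, 0.966, -0.0], [0.0, -0.0, -1.0]] [0.45081759 0.13759201 0.1096276 ] [-24.7  27.1   0.7 120.4  -0.6  32.6  51.4]
```

Emit:
step_arm(commands=[0,0,0,0,0,-0.0336,0.6,0,0,0,0,0,-0.0336,0.6,0,0,0,0,0,-0.0336,0.6,0,0,0,0,0,-0.0336,0.6,0,0,0,0,0,-0.0336,0.6,0,0,0,0,0,-0.0336,0.6,0,0,0,0,0,0,0.6])

```text
time_s: 16.28
ee_pos: [0.4506, 0.1374, 0.1089]
tcp_rot: [[-0.93, -0.369, -0.002], [-0.369, 0.93, -0.0], [0.002, 0.0, -1.0]]
contact_force: [0.6, -0.6, -0.6]
grip_width: 0.644
```

Emit:
step_arm(commands=[-0.0253,-0.02,0,0,0,0,0.6,-0.0253,-0.02,0,0,0,0,0.6,-0.0253,-0.02,0,0,0,0,0.6,-0.0253,-0.02,0,0,0,0,0.6,-0.0253,-0.02,0,0,0,0,0.6,0,0,0,0,0,0,0.6,0,0,0,0,0,0,0.6,0,0,0,0,0,0,0.6])

```text
time_s: 16.95
ee_pos: [0.6043, 0.0908, 0.1088]
tcp_rot: [[-0.932, -0.362, -0.002], [-0.362, 0.932, -0.0], [0.002, 0.001, -1.0]]
contact_force: [0.2, 0.0, -1.6]
grip_width: 0.641
```

```bash
cat > go.py <<'E'
from h import *
import sys
def go(x,y):
    s=read_state(); R=np.array(s['tcp_rot']); d=np.array([x,y,s['ee_pos'][2]])-s['ee_pos']
    print('pos',s['ee_pos'].round(4),'phi',round(float(np.degrees(np.arctan2(R[1,0],R[0,0]))),2),'z',R[:,2].round(4),'tool shift',(R.T@d).round(4),'q',s['q'].round(0),'F',s['contact_force'].round(1),'T',s['wrist_torque'].round(2),'t',s['time_s'])
if __name__=='__main__': go(float(sys.argv[1]),float(sys.argv[2]))
E
python3 go.py .605 .0904
```

```text
pos [0.6043 0.0908 0.1088] phi -158.78 z [-1.9e-03 -1.0e-04 -1.0e+00] tool shift [-0.0005 -0.0006 -0.    ] q [-8. 37. -9. 99.  8. 44. 91.] F [ 0.2  0.  -1.6] T [-0.    0.01 -0.03] t 16.95
```

Emit:
step_arm(commands=[-0.0005,-0.0006,0.02,0,0,0,0.6,0,0,0.02,0,0,0,0.6,0,0,0.01,0,0,0,0.6,0,0,0.003,0,0,0,0.6,0,0,0,0,0,0,0.6,0,0,0,0,0,0,0.6])

```text
time_s: 17.45
ee_pos: [0.606, 0.0905, 0.0574]
tcp_rot: [[-0.931, -0.364, 0.0], [-0.364, 0.931, 0.0], [-0.0, -0.0, -1.0]]
contact_force: [0.1, 0.3, -1.4]
grip_width: 0.646
```

Emit:
step_arm(commands=[0,0,0.002,0,0,0,0.6,0,0,0.002,0,0,0,0.6,0,0,0.001,0,0,0,0.6,0,0,0.001,0,0,0,0.6,0,0,0,0,0,0,0.6,0,0,0,0,0,0,0.6])

```text
time_s: 17.95
ee_pos: [0.606, 0.0902, 0.0507]
tcp_rot: [[-0.931, -0.364, 0.0], [-0.364, 0.931, 0.0], [-0.0, 0.0, -1.0]]
contact_force: [0.3, 0.1, -1.2]
grip_width: 0.642
```

Emit:
step_arm(commands=[0,0,0.001,0,0,0,0.6,0,0,0.001,0,0,0,0.6,0,0,0.001,0,0,0,0.6,0,0,0,0,0,0,0.6,0,0,0,0,0,0,0.6])

```text
time_s: 18.37
ee_pos: [0.6059, 0.0904, 0.0476]
tcp_rot: [[-0.931, -0.364, -0.0], [-0.364, 0.931, 0.0], [0.0, 0.0, -1.0]]
contact_force: [-0.9, 1.5, -0.5]
grip_width: 0.646
```

```bash
python3 go.py .605 .0904
```

```text
pos [0.6059 0.0904 0.0476] phi -158.65 z [-1.e-04  1.e-04 -1.e+00] tool shift [0.0009 0.0004 0.    ] q [ -9.  42.  -8. 100.   9.  38.  90.] F [-0.9  1.5 -0.5] T [ 0.3  -0.01  0.03] t 18.3667
```

Emit:
step_arm(commands=[0.0009,0.0004,0.001,0,0,0,0.6,0,0,0.0005,0,0,0,0.6,0,0,0,0,0,0,0.6,0,0,0,0,0,0,0.6])

```text
time_s: 18.7
ee_pos: [0.605, 0.0904, 0.0462]
tcp_rot: [[-0.931, -0.364, 0.0], [-0.364, 0.931, 0.0], [-0.0, 0.0, -1.0]]
contact_force: [1.0, 1.7, -0.9]
grip_width: 0.643
```

Emit:
step_arm(commands=[0,0,0.0005,0,0,0,0.6,0,0,0,0,0,0,0.6,0,0,0,0,0,0,0.6])

```text
time_s: 18.95
ee_pos: [0.6051, 0.0904, 0.0458]
tcp_rot: [[-0.931, -0.364, 0.0], [-0.364, 0.931, 0.0], [-0.0, 0.0, -1.0]]
contact_force: [0.6, 3.1, 1.9]
grip_width: 0.643
```

```bash
python3 go.py .605 .0904
```

```text
pos [0.6051 0.0904 0.0458] phi -158.66 z [ 2.e-04  2.e-04 -1.e+00] tool shift [ 0.0001  0.     -0.    ] q [ -9.  43.  -8. 101.   9.  38.  90.] F [0.6 3.1 1.9] T [ 0.57 -0.04  0.04] t 18.95
```

Emit:
step_arm(commands=[0,0,0.00014,0,0,0.036,0.6,0,0,0.00014,0,0,0.036,0.6,0,0,0.00014,0,0,0.036,0.6,0,0,0.00014,0,0,0.036,0.6,0,0,0.00014,0,0,0.036,0.6,0,0,0.00014,0,0,0.036,0.6,0,0,0.00014,0,0,0.036,0.6,0,0,0.00014,0,0,0.036,0.6])

```text
time_s: 19.62
ee_pos: [0.605, 0.09, 0.0447]
tcp_rot: [[-0.859, 0.512, 0.0], [0.512, 0.859, -0.0], [-0.0, -0.0, -1.0]]
contact_force: [-0.9, 0.6, 2.9]
grip_width: 0.645
```

```bash
python3 go.py .605 .0904
```

```text
pos [0.605  0.09   0.0447] phi 149.18 z [ 1.e-04 -2.e-04 -1.e+00] tool shift [ 0.0002  0.0003 -0.    ] q [-18.  43.   6. 101.  -7.  36.  51.] F [-0.9  0.6  2.9] T [0.21 0.11 0.13] t 19.6167
```

Emit:
step_arm(commands=[0,0,0.00014,0,0,0.036,0.6,0,0,0.00014,0,0,0.036,0.6,0,0,0.00014,0,0,0.036,0.6,0,0,0.00014,0,0,0.036,0.6,0,0,0.00014,0,0,0.036,0.6,0,0,0.00014,0,0,0.036,0.6,0,0,0.00014,0,0,0.036,0.6,0,0,0.00014,0,0,0.036,0.6])

```text
time_s: 20.28
ee_pos: [0.6043, 0.0896, 0.0435]
tcp_rot: [[-0.127, 0.992, -0.001], [0.992, 0.127, -0.0], [-0.0, -0.001, -1.0]]
contact_force: [-5.2, -1.0, 6.5]
grip_width: 0.64
```

```bash
python3 go.py .6043 .0901
```

```text
pos [0.6043 0.0896 0.0435] phi 97.32 z [-1.4e-03 -5.0e-04 -1.0e+00] tool shift [ 0.0005  0.     -0.    ] q [-27.  45.  19. 102. -22.  38.  13.] F [-5.2 -1.   6.5] T [-0.33  1.21  0.03] t 20.2833
```

Emit:
step_arm(commands=[0,0,0.00014,0,0,0.036,0.6,0,0,0.00014,0,0,0.036,0.6,0,0,0.00014,0,0,0.036,0.6,0,0,0.00014,0,0,0.036,0.6,0,0,0.00014,0,0,0.036,0.6,0,0,0.00014,0,0,0.036,0.6])

```text
time_s: 20.78
ee_pos: [0.6037, 0.0897, 0.0427]
tcp_rot: [[0.523, 0.852, -0.003], [0.852, -0.523, -0.0], [-0.001, -0.002, -1.0]]
contact_force: [-9.7, -2.0, 9.6]
grip_width: 0.642
```

```bash
python3 go.py .6043 .0901
```

```text
pos [0.6037 0.0897 0.0427] phi 58.45 z [-2.6e-03 -1.0e-04 -1.0e+00] tool shift [ 0.0006  0.0003 -0.    ] q [-33.  47.  29. 102. -34.  40. -16.] F [-9.7 -2.   9.6] T [-0.26  2.15  0.1 ] t 20.7833
```

Emit:
step_arm(commands=[-0.0015,-0.0009,-0.0005,0,0,0,0.6,0,0,0,0,0,0,0.6,0,0,0,0,0,0,0.6])

```text
time_s: 21.03
ee_pos: [0.6033, 0.0894, 0.043]
tcp_rot: [[0.517, 0.856, -0.0], [0.856, -0.517, -0.0], [-0.0, -0.0, -1.0]]
contact_force: [-0.0, 0.2, -1.6]
grip_width: 0.647
```

```bash
python3 go.py .6043 .0901
```

```text
pos [0.6033 0.0894 0.043 ] phi 58.87 z [-3.e-04 -2.e-04 -1.e+00] tool shift [ 0.0011  0.0005 -0.    ] q [-33.  47.  29. 102. -34.  40. -16.] F [-0.   0.2 -1.6] T [ 0.01  0.08 -0.01] t 21.0333
```

Emit:
step_arm(commands=[0,0,0.0001,0,0,0.03,0.6,0,0,0.0001,0,0,0.03,0.6,0,0,0.0001,0,0,0.03,0.6])

```text
time_s: 21.28
ee_pos: [0.6031, 0.0897, 0.0427]
tcp_rot: [[0.738, 0.674, -0.001], [0.674, -0.738, 0.001], [-0.0, -0.001, -1.0]]
contact_force: [-2.7, 2.3, -0.7]
grip_width: 0.643
```

```bash
python3 go.py .6043 .0901
```

```text
pos [0.6031 0.0897 0.0427] phi 42.4 z [-9.e-04  8.e-04 -1.e+00] tool shift [ 0.0012  0.0005 -0.    ] q [-36.  48.  33. 102. -39.  41. -29.] F [-2.7  2.3 -0.7] T [0.5  0.54 0.12] t 21.2833
```

Emit:
step_arm(commands=[0,0,0.0001,0,0,0.02,0.6,0,0,0.0001,0,0,0.02,0.6,0,0,0.0001,0,0,0.02,0.6,0,0,0,0,0,0,0.6])

```text
time_s: 21.62
ee_pos: [0.6031, 0.0897, 0.0423]
tcp_rot: [[0.851, 0.525, -0.001], [0.525, -0.851, 0.0], [-0.001, -0.001, -1.0]]
contact_force: [-1.7, 2.1, 1.1]
grip_width: 0.644
```

```bash
python3 go.py .6043 .0901
```

```text
pos [0.6031 0.0897 0.0423] phi 31.68 z [-9.e-04  2.e-04 -1.e+00] tool shift [ 0.0012  0.0003 -0.    ] q [-37.  49.  36. 102. -41.  42. -37.] F [-1.7  2.1  1.1] T [0.45 0.45 0.04] t 21.6167
```

Emit:
step_arm(commands=[0,0,0.0001,0,0,0.02,0.6,0,0,0.0001,0,0,0.02,0.6,0,0,0.0001,0,0,0.02,0.6,0,0,0,0,0,0,0.6])

```text
time_s: 21.95
ee_pos: [0.6032, 0.0897, 0.042]
tcp_rot: [[0.934, 0.358, -0.001], [0.358, -0.934, 0.0], [-0.001, -0.0, -1.0]]
contact_force: [-2.3, 2.2, 1.2]
grip_width: 0.642
```

```bash
python3 go.py .6043 .0901
```

```text
pos [0.6032 0.0897 0.042 ] phi 20.98 z [-7.e-04  2.e-04 -1.e+00] tool shift [ 0.0012  0.     -0.    ] q [-39.  50.  38. 103. -44.  43. -45.] F [-2.3  2.2  1.2] T [0.54 0.43 0.05] t 21.95
```

Emit:
step_arm(commands=[0,0,0.0001,0,0,0.02,0.6,0,0,0.0001,0,0,0.02,0.6,0,0,0,0,0,0,0.6])

```text
time_s: 22.2
ee_pos: [0.6034, 0.0895, 0.0419]
tcp_rot: [[0.971, 0.239, -0.0], [0.239, -0.971, -0.0], [-0.0, -0.0, -1.0]]
contact_force: [-2.5, 2.9, 1.5]
grip_width: 0.64
```

```bash
python3 go.py .6043 .0901
```

```text
pos [0.6034 0.0895 0.0419] phi 13.84 z [-3.e-04 -0.e+00 -1.e+00] tool shift [ 0.001  -0.0004 -0.    ] q [-40.  51.  40. 103. -46.  44. -51.] F [-2.5  2.9  1.5] T [0.44 0.35 0.  ] t 22.2
```

Emit:
step_arm(commands=[0,0,0.0001,0,0,0.02,0.6,0,0,0.0001,0,0,0.02,0.6,0,0,0,0,0,0,0.6])

```text
time_s: 22.45
ee_pos: [0.6034, 0.0894, 0.0417]
tcp_rot: [[0.993, 0.116, -0.0], [0.116, -0.993, -0.0], [-0.0, 0.0, -1.0]]
contact_force: [-1.9, 1.9, 1.6]
grip_width: 0.648
```

```bash
python3 go.py .6043 .0901
```

```text
pos [0.6034 0.0894 0.0417] phi 6.68 z [-3.e-04 -1.e-04 -1.e+00] tool shift [ 0.001  -0.0006 -0.    ] q [-40.  52.  42. 103. -48.  45. -57.] F [-1.9  1.9  1.6] T [0.43 0.5  0.01] t 22.45
```

Emit:
step_arm(commands=[0,0,0.0001,0,0,0.02,0.6,0,0,0.0001,0,0,0.02,0.6,0,0,0,0,0,0,0.6])

```text
time_s: 22.7
ee_pos: [0.6033, 0.0894, 0.0416]
tcp_rot: [[1.0, -0.009, -0.0], [-0.009, -1.0, -0.0], [-0.0, 0.0, -1.0]]
contact_force: [-3.8, 3.0, 4.5]
grip_width: 0.642
```

```bash
python3 go.py .6043 .0901
```

```text
pos [0.6033 0.0894 0.0416] phi -0.49 z [-3.e-04 -1.e-04 -1.e+00] tool shift [ 0.0009 -0.0007 -0.    ] q [-41.  53.  44. 103. -50.  46. -63.] F [-3.8  3.   4.5] T [ 0.58  0.79 -0.01] t 22.7
```

Emit:
step_arm(commands=[0,0,0,0,0,0.02,0.6,0,0,0,0,0,0,0.6])

```text
time_s: 22.87
ee_pos: [0.6033, 0.0896, 0.0416]
tcp_rot: [[0.998, -0.071, -0.001], [-0.071, -0.998, 0.0], [-0.001, -0.0, -1.0]]
contact_force: [-4.6, 3.0, 4.3]
grip_width: 0.644
```

```bash
python3 go.py .6043 .0901
```

```text
pos [0.6033 0.0896 0.0416] phi -4.04 z [-5.e-04  1.e-04 -1.e+00] tool shift [ 0.001  -0.0006 -0.    ] q [-42.  53.  44. 103. -50.  46. -65.] F [-4.6  3.   4.3] T [0.73 0.89 0.12] t 22.8667
```

Emit:
step_arm(commands=[0,0,0,0,0,0.02,0.6,0,0,0,0,0,0,0.6,0,0,0,0,0,0,0.6])

```text
time_s: 23.12
ee_pos: [0.603, 0.0904, 0.0416]
tcp_rot: [[0.992, -0.128, -0.001], [-0.128, -0.992, 0.001], [-0.001, -0.001, -1.0]]
contact_force: [-7.7, 6.6, 6.9]
grip_width: 0.644
```

```bash
python3 go.py .6043 .0901
```

```text
pos [0.603  0.0904 0.0416] phi -7.38 z [-0.0013  0.0012 -1.    ] tool shift [ 0.0014  0.0002 -0.    ] q [-42.  53.  45. 103. -51.  47. -68.] F [-7.7  6.6  6.9] T [1.52 1.53 0.63] t 23.1167
```

Emit:
step_arm(commands=[0,0,0,0,0,0.02,0.6,0,0,0,0,0,0,0.6,0,0,0,0,0,0,0.6])

```text
time_s: 23.37
ee_pos: [0.6029, 0.0907, 0.0416]
tcp_rot: [[0.982, -0.188, -0.002], [-0.188, -0.982, 0.001], [-0.002, -0.001, -1.0]]
contact_force: [-7.9, 7.0, 7.6]
grip_width: 0.644
```

```bash
python3 - <<'E'
from m import *
import go; go.go(.6043,.0901)
s,im,W,hsv=survey('wrist','w9'); P=(W-s['ee_pos'])@np.array(s['tcp_rot']); x,y,z=[P[...,i] for i in range(3)]
m=(abs(z+.0122)<.003)&(np.hypot(x,y)<.034)
b=m&(abs(y)<.004); print('top z',np.median(z[b]),'x ext',x[b].min(),x[b].max())
v=hsv[...,2].astype(float); xc=.0007
rr=np.hypot(x-xc,y); t=m&(rr>.019)&(rr<.027)
thr=(np.percentile(v[t],50)+np.percentile(v[t],99))/2; w=t&(v>thr); a=np.arctan2(y,x-xc)[w]; E=np.exp(4j*a).mean(); print('lug tool angle',np.degrees(np.angle(E))/4,abs(E),w.sum())
cv2.imwrite('pics/c9.png',im[120:420,80:480])
E
```

```text
pos [0.6029 0.0907 0.0416] phi -10.84 z [-0.0016  0.001  -1.    ] tool shift [ 0.0015  0.0003 -0.    ] q [-43.  54.  46. 103. -52.  47. -71.] F [-7.9  7.   7.6] T [1.53 1.52 2.5 ] t 23.3667
top z -0.01153284683850532 x ext -0.026864325701411097 0.03161275306171147
lug tool angle 26.87734870342261 0.8934735634291304 441
```

View pics/c9.png

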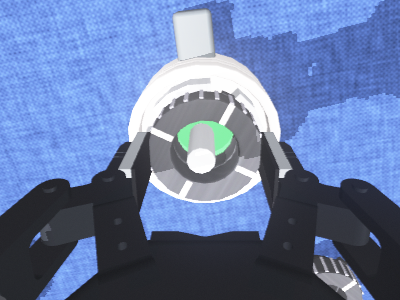

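Wrist torque climbed 0.12 → 0.63 → 2.5 N·m at about 209°, so the collar is at its stop. The crop shows the ring centred in the head with the green disc below. I release and check.

Emit:
step_arm(commands=[0,0,0,0,0,0,0.3,0,0,0,0,0,0,0.15,0,0,0,0,0,0,0.1,0,0,0,0,0,0,0.1,0,0,-0.02,0,0,0,0,0,0,-0.03,0,0,0,0,0,0,-0.03,0,0,0,0,0,0,-0.005,0,0,0,0])

```text
time_s: 24.08
ee_pos: [0.6052, 0.0887, 0.1308]
tcp_rot: [[0.98, -0.198, 0.005], [-0.198, -0.98, 0.0], [0.005, -0.001, -1.0]]
contact_force: [0.1, 0.1, 0.6]
grip_width: 0.999
```

Emit:
step_arm(commands=[0,0,0,0,0,0,0,0,0,0,0,0,0,0,0,0,0,0,0,0,0])

```text
time_s: 24.33
ee_pos: [0.6029, 0.0895, 0.1255]
tcp_rot: [[0.98, -0.198, -0.001], [-0.198, -0.98, -0.0], [-0.001, 0.0, -1.0]]
contact_force: [-0.8, -0.4, 0.6]
grip_width: 0.998
```

```bash
python3 - <<'E'
from m import *
import go; go.go(.6043,.0901)
s,im,W,hsv=survey('wrist','w10'); x,y,z=[W[...,i] for i in range(3)]
print(ringm(im,W,hsv,(.6043,.0901),.048,.0565))
n=(np.hypot(x-.6042,y-.0901)<.05)
m=n&(z>.034)&(z<.0385);print('head',np.median(z[m]))
m=n&(z>.0385)&(z<.043);print('collar',np.median(z[m]),m.sum())
m=n&(z>.057)&(z<.07)&(np.hypot(x-.6042,y-.0901)<.015);print('stem',np.median(z[m]),m.sum())
E
```

```text
pos [0.6029 0.0895 0.1255] phi -11.39 z [-1.3e-03 -2.0e-04 -1.0e+00] tool shift [ 0.0012 -0.0009 -0.    ] q [-46.  48.  52. 101. -46.  55. -76.] F [-0.8 -0.4  0.6] T [ 0.02 -0.02 -0.06] t 24.3333
(array([0.60443211, 0.08951952]), 0.029590066522359848, np.float64(-32.42182112777115), np.float64(0.9845247613976473), np.int64(173), np.float64(0.053320076201579))
head 0.03720183228258497
collar 0.03924337071442639 540
stem 0.059467292118200746 258
```

View pics/w10.png

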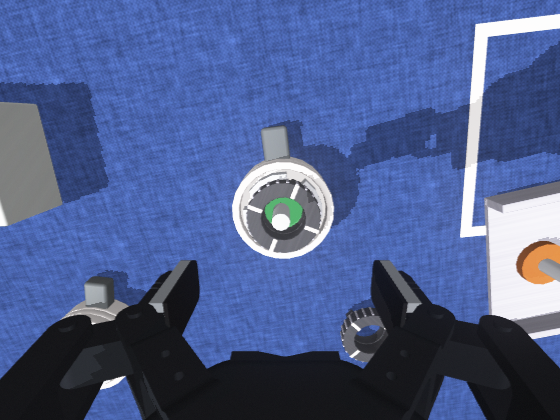

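Checks on the head: ring top 53.3 mm and collar about 39.2 mm (the depth reads about 0.7 mm low), lugs turned 206° from the start, and the ring is flat. It is snug. Now I move behind the tray.

Emit:
step_arm(commands=[0,0,0,0,0,-0.0372,0,0,0,0,0,0,-0.0372,0,0,0,0,0,0,0,0,-0.0218,0.0273,0,0,0,0,0.2,-0.0218,0.0273,0,0,0,0,0.2,-0.0218,0.0273,0,0,0,0,0.2,-0.0218,0.0273,0,0,0,0,0.2,-0.0218,0.0273,0,0,0,0,0.2])

```text
time_s: 25.05
ee_pos: [0.4977, -0.0518, 0.1261]
tcp_rot: [[1.0, 0.03, -0.001], [0.03, -1.0, -0.0], [-0.001, 0.0, -1.0]]
contact_force: [1.1, -0.7, 0.0]
grip_width: 0.8
```

Emit:
step_arm(commands=[-0.0218,0.0273,0,0,0,0,0.2,-0.0218,0.0273,0,0,0,0,0.2,-0.0218,0.0273,0,0,0,0,0.2,-0.0218,0.0273,0,0,0,0,0.2,-0.0218,0.0273,0,0,0,0,0.2,0,0,0,0,0,0,0.2,0,0,0,0,0,0,0.2,0,0,0,0,0,0,0.2])

```text
time_s: 25.72
ee_pos: [0.3951, -0.1907, 0.1263]
tcp_rot: [[1.0, 0.031, -0.0], [0.031, -1.0, 0.0], [-0.0, -0.0, -1.0]]
contact_force: [0.7, 0.0, 0.1]
grip_width: 0.803
```

```bash
cat >> m.py <<'E'
def walls(W):
    x,y,z=[W[...,i] for i in range(3)]
    L=[]
    for c in circ((z>.021)&(z<.028)&(y<-.04)&(y>-.36)&(x<.75)&(x>.38),100):
        r=cv2.minAreaRect(W[c][:,:2].astype(np.float32))
        if max(r[1])>.1:
            q=W[c][:,:2]; k=np.polyfit(q[:,1],q[:,0],1)[0]; L.append((np.array(r[0]),-np.degrees(np.arctan(k)),np.round(r[1],4)))
    return L
E
python3 - <<'E'
from m import *
import go; go.go(.395,-.191)
s,im,W,hsv=survey('wrist','w11'); L=walls(W); print(L)
if len(L)>1: print('tray c',(L[0][0]+L[1][0])/2)
x,y,z=[W[...,i] for i in range(3)]
m=(abs(z)<.006)&(hsv[...,1]<60)&(hsv[...,2]>180)&(y<-.03)&(y>-.36)&(x>.52)&(x<.75)
for c in circ(m,300): print('tape',c.sum(),[cv2.minAreaRect(W[c][:,:2].astype(np.float32))])
E
```

```text
pos [ 0.3951 -0.1907  0.1263] phi 1.8 z [-4.e-04  2.e-04 -1.e+00] tool shift [-0.0001  0.0003 -0.    ] q [-18.  32.  49. 126. -40.  39. -29.] F [0.7 0.  0.1] T [ 0.02 -0.01 -0.  ] t 25.7167
[(array([ 0.42717558, -0.19040871]), np.float64(2.0444818768632085), array([0.0083, 0.1798]))]
tape 13326 [((0.5379414558410645, -0.18167632818222046), (0.04155349358916283, 0.21909180283546448), 1.7584936618804932)]
```

View pics/w11.png

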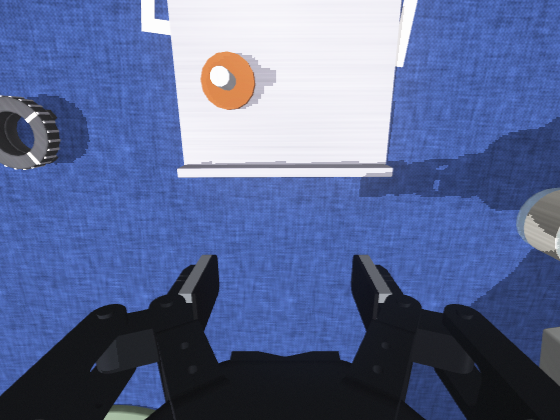

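Near wall is at pixel row 172, from column 178 to 392. Its centre is (0.427, −0.190), angle 2°, 179.8 mm long. The used disc stands upright. I descend behind the wall and push.

Emit:
step_arm(commands=[0,0,0.04,0,0,0,0.2,0,0,0.04,0,0,0,0.2,0,0,0.03,0,0,0,0.2,0,0,0.011,0,0,0,0.2,0,0,0.003,0,0,0,0.2,0.006,0,0,0,0,0,0.2,0.006,0,0,0,0,0,0.2,0,0,0,0,0,0,0.2])

```text
time_s: 26.43
ee_pos: [0.4093, -0.1903, 0.0035]
tcp_rot: [[0.999, 0.036, 0.002], [0.036, -0.999, -0.001], [0.002, 0.001, -1.0]]
contact_force: [0.1, 0.1, -0.2]
grip_width: 0.799
```

Emit:
step_arm(commands=[0.005,-0.0006,0,0,0,0,0.2,0.005,-0.0006,0,0,0,0,0.2,0.005,-0.0006,0,0,0,0.0017,0.2,0.005,-0.0006,0,0,0,0.0017,0.2,0.005,-0.0006,0,0,0,0.0017,0.2,0.005,-0.0006,0,0,0,0.0017,0.2,0.005,-0.0006,0,0,0,0.0017,0.2,0.005,-0.0006,0,0,0,0.0017,0.2])

```text
time_s: 27.1
ee_pos: [0.4472, -0.1846, 0.0026]
tcp_rot: [[1.0, 0.002, -0.0], [0.002, -1.0, 0.0], [-0.0, -0.0, -1.0]]
contact_force: [-4.3, 0.1, 2.7]
grip_width: 0.801
```

```bash
python3 go.py .5308 -.1794; python3 - <<'E'
from m import *
s,im,W,hsv=survey('wrist','w12'); print(walls(W))
s,im,W,hsv=survey('top','t12'); print('top',walls(W))
E
```

```text
pos [ 0.4472 -0.1846  0.0026] phi 0.11 z [-2.e-04  0.e+00 -1.e+00] tool shift [ 0.0836 -0.0051 -0.    ] q [ -8.  46.  32. 122. -55.  28. -22.] F [-4.3  0.1  2.7] T [-0.01  0.94  0.03] t 27.1
[(array([ 0.45208332, -0.18613231]), np.float64(0.08666426167545402), array([0.0307, 0.1802]))]
top [(array([ 0.60413843, -0.18377122]), np.float64(-0.0036689570885352417), array([0.0094, 0.1798]))]
```

Emit:
step_arm(commands=[0.005,-0.0006,0,0,0,0.0019,0.2,0.005,-0.0006,0,0,0,0.0019,0.2,0.005,-0.0006,0,0,0,0.0019,0.2,0.005,-0.0006,0,0,0,0.0019,0.2,0.005,-0.0006,0,0,0,0.0019,0.2,0.005,-0.0006,0,0,0,0.0019,0.2,0.005,-0.0006,0,0,0,0.0019,0.2,0.005,-0.0006,0,0,0,0.0019,0.2])

```text
time_s: 27.87
ee_pos: [0.4874, -0.1806, 0.0026]
tcp_rot: [[0.999, -0.046, -0.0], [-0.046, -0.999, 0.0], [-0.0, -0.0, -1.0]]
contact_force: [-2.4, 0.1, -0.6]
grip_width: 0.799
```

Emit:
step_arm(commands=[0.005,-0.0006,0,0,0,0.0019,0.2,0.005,-0.0006,0,0,0,0.0019,0.2,0.005,-0.0006,0,0,0,0.0019,0.2,0.005,-0.0006,0,0,0,0.0019,0.2,0.005,-0.0006,0,0,0,0.0019,0.2,0.004,-0.0006,0,0,0,0.0019,0.2,0,0,0,0,0,0.0019,0.2])

```text
time_s: 28.45
ee_pos: [0.5171, -0.1787, 0.0026]
tcp_rot: [[0.996, -0.087, 0.001], [-0.087, -0.996, -0.0], [0.001, 0.0, -1.0]]
contact_force: [0.0, -1.0, -0.9]
grip_width: 0.803
```

```bash
python3 go.py .5295 -.1793; python3 - <<'E'
from m import *
s,im,W,hsv=survey('wrist','w13'); print(walls(W))
s,im,W,hsv=survey('top','t13'); print('top',walls(W)); cv2.imwrite('pics/c13.png',cv2.resize(im[90:260,250:450],None,fx=3,fy=3,interpolation=cv2.INTER_CUBIC))
E
```

```text
pos [ 0.5171 -0.1787  0.0026] phi -4.99 z [ 7.e-04 -2.e-04 -1.e+00] tool shift [ 0.0124 -0.0005  0.    ] q [-12.  51.  37. 113. -54.  36. -34.] F [ 0.  -1.  -0.9] T [-0.02  0.02  0.01] t 28.45
[(array([ 0.52208847, -0.17972106]), np.float64(-4.785967224196032), array([0.181 , 0.0312]))]
top []
```

View pics/c13.png

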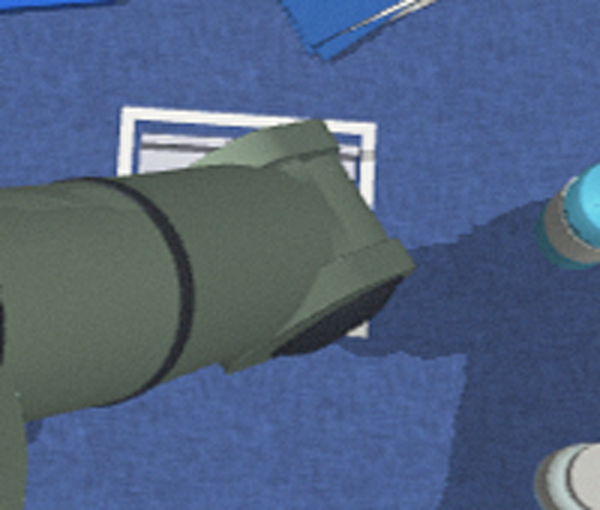

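The tray's far wall sits just inside the far tape and is nearly square. About 12 mm is left to push.

Emit:
step_arm(commands=[0.003,-0.0001,0,0,0,0.0006,0.2,0.003,-0.0001,0,0,0,0.0006,0.2,0.003,-0.0001,0,0,0,0.0006,0.2,0.003,-0.0001,0,0,0,0.0006,0.2,0,0,0,0,0,0,0.2,0,0,0,0,0,0,0.2])

```text
time_s: 29.05
ee_pos: [0.5285, -0.1796, 0.0026]
tcp_rot: [[0.996, -0.094, 0.001], [-0.094, -0.996, -0.0], [0.001, 0.0, -1.0]]
contact_force: [1.2, 0.3, -0.2]
grip_width: 0.801
```

```bash
python3 go.py .5295 -.1793
```

```text
pos [ 0.5285 -0.1796  0.0026] phi -5.41 z [ 6.e-04 -3.e-04 -1.e+00] tool shift [ 0.001  -0.0003  0.    ] q [-13.  52.  38. 111. -53.  37. -35.] F [ 1.2  0.3 -0.2] T [-0.02  0.06 -0.  ] t 29.05
```

Emit:
step_arm(commands=[-0.01,0,0,0,0,0,0.2,-0.02,0,0,0,0,0,0.2,0,0,-0.03,0,0,0,0.2,0,0,-0.04,0,0,0,0.2,-0.02,0,-0.035,0,0,0,0.2,-0.03,0,-0.03,0,0,0,0.2,-0.02,0,0,0,0,0,0.2,0,0,0,0,0,0,0.2])

```text
time_s: 29.72
ee_pos: [0.4265, -0.1697, 0.1383]
tcp_rot: [[0.995, -0.096, 0.002], [-0.096, -0.995, 0.002], [0.002, -0.002, -1.0]]
contact_force: [0.9, -0.5, 1.1]
grip_width: 0.805
```

Emit:
step_arm(commands=[0,0,0,0,0,0,0.2,0,0,0,0,0,0,0.2,0,0,0,0,0,0,0.2])

```text
time_s: 29.97
ee_pos: [0.4297, -0.1702, 0.1368]
tcp_rot: [[0.996, -0.094, -0.0], [-0.094, -0.996, -0.0], [-0.0, 0.0, -1.0]]
contact_force: [-0.8, 0.6, 1.9]
grip_width: 0.797
```

```bash
python3 - <<'E'
from m import *
import go; go.go(.5295,-.1793)
s,im,W,hsv=survey('wrist','w14'); L=walls(W)
for l in L:print(l)
if len(L)==2: print('tray c',(L[0][0]+L[1][0])/2)
x,y,z=[W[...,i] for i in range(3)]
for c in circ((z>.036)&(z<.052)&(y<-.08)&(y>-.32)&(x<.75)&(x>.45),30): print('stem',cv2.minEnclosingCircle(W[c][:,:2].astype(np.float32)),np.median(z[c]))
print(s['ee_pos'],s['tcp_rot'].tolist())
E
```

```text
pos [ 0.4297 -0.1702  0.1368] phi -5.39 z [-1.e-04 -4.e-04 -1.e+00] tool shift [ 0.1002 -0.0003 -0.    ] q [-23.  34.  52. 122. -41.  43. -39.] F [-0.8  0.6  1.9] T [ 0.01 -0.03  0.04] t 29.9667
(array([ 0.54406571, -0.18180639]), np.float64(-5.448684510566453), array([0.1804, 0.0083]))
[ 0.4297078  -0.17017958  0.13678505] [[0.9955734008696346, -0.09398721157372121, -8.684161498586764e-05], [-0.09398724100524812, -0.9955733033274409, -0.00044297845172170617], [-4.4822884033060425e-05, 0.00044917956748951216, -0.9999998981143073]]
```

View pics/w14.png

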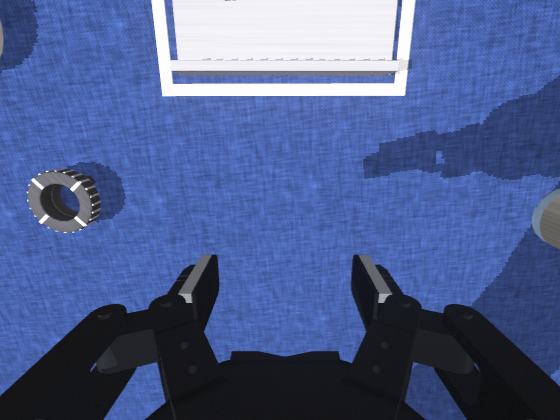

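The tray is square inside the tape here. The near tape runs from (162,96) to (405,96), and the wall is at row 66. I move the arm aside for a final top check.

Emit:
step_arm(commands=[-0.0035,-0.034,-0.006,0,0,0,0.2,-0.0035,-0.034,-0.006,0,0,0,0.2,-0.0035,-0.034,-0.006,0,0,0,0.2,-0.0035,-0.034,-0.006,0,0,0,0.2,-0.0035,-0.034,-0.006,0,0,0,0.2,-0.0035,-0.034,-0.006,0,0,0,0.2,-0.0035,-0.034,-0.006,0,0,0,0.2,-0.0035,-0.034,-0.006,0,0,0,0.2])

```text
time_s: 30.68
ee_pos: [0.4269, 0.1052, 0.1852]
tcp_rot: [[0.996, -0.094, 0.0], [-0.094, -0.996, -0.001], [0.0, 0.001, -1.0]]
contact_force: [0.1, 0.7, -0.2]
grip_width: 0.798
```

Emit:
step_arm(commands=[0,0,0,0,0,0,0.2,0,0,0,0,0,0,0.2,0,0,0,0,0,0,0.2,0,0,0,0,0,0,0.2])

```text
time_s: 31.02
ee_pos: [0.427, 0.1023, 0.1849]
tcp_rot: [[0.995, -0.096, -0.0], [-0.096, -0.995, -0.001], [-0.0, 0.001, -1.0]]
contact_force: [-0.8, -0.5, 0.1]
grip_width: 0.802
```

```bash
python3 - <<'E'
from m import *
im=cv2.imread('pics/w14.png');s=dict(ee_pos=np.array([.4297,-.1702,.1368]),tcp_rot=np.array([[.99557,-.094,0],[-.094,-.99557,0],[0,0,-1]]))
a,b=[ray('wrist',s,u,96,0) for u in(162,405)]; print('near tape corners',a.round(4),b.round(4),np.linalg.norm(a-b))
e=(b-a)/np.linalg.norm(b-a); ax=np.array([-e[1],e[0],0]); print('outline c',(a+b)/2+.092*ax,np.degrees(np.arctan2(ax[1],ax[0])))
s,im,W,hsv=survey('top','t15'); L=walls(W)
for l in L: print(l)
if len(L)==2: print('tray c top',(L[0][0]+L[1][0])/2)
x,y,z=[W[...,i] for i in range(3)]
m=(hsv[...,1]<60)&(hsv[...,2]>170)&(x>.5)&(x<.75)&(y<-.04)&(y>-.34)&(z<.012)
c=max(circ(m,100),key=lambda c:c.sum()); print('outline top',cv2.minAreaRect(W[c][:,:2].astype(np.float32)))
H,S=hsv[...,0],hsv[...,1]
for c in circ((H<22)&(S>120)&(y<-.05)&(z<.03),20): print('brown',np.median(W[c],0).round(4))
cv2.imwrite('pics/c15.png',cv2.resize(im[90:260,80:480],None,fx=2,fy=2,interpolation=cv2.INTER_CUBIC))
E
```

```text
near tape corners [ 0.5335 -0.072   0.    ] [ 0.5131 -0.2861  0.    ] 0.21505107694710085
outline c [ 0.61492089 -0.1877407   0.        ] -5.440224542451416
(array([ 0.68353766, -0.19301669]), np.float64(-5.350273972041735), array([0.1794, 0.0101]))
(array([ 0.54244745, -0.18017662]), np.float64(-5.329264926422102), array([0.1766, 0.0092]))
tray c top [ 0.61299255 -0.18659665]
outline top ((0.6158644556999207, -0.18836885690689087), (0.18240134418010712, 0.13260436058044434), 84.43133544921875)
brown [ 0.6144 -0.1413  0.0149]
```

View pics/c15.png

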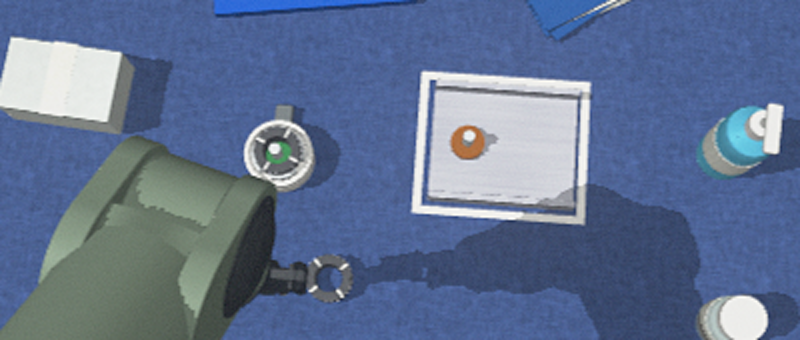

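The tray is centred in the outline within about 2 mm and square. The used disc is upright at (468,142) and the green disc with its ring is in the head at (280,152). I hand in.

```bash
python3 -c "
from rig import *
print(job_done())"
```

```text
the job is handed in; nothing more can be done
None
```

The job is done and handed in at about 31 s of the 210 s; no verdict was reported.

- **Discs:** There was only one fresh disc, and it is now in the head the used one came from. The used disc was lifted out first and stands upright on the tray.
- **Ring:** One retaining ring was laid on with its lugs in the notches and screwed clockwise to the stop. It turned about 206°, and the wrist torque rose sharply to 2.5 N·m. After release, the collar measured about 39.2 mm and the ring top 53.3 mm. The depth camera reads about 0.7 mm low, so these match the snug values of 39.7 and 53.7 mm.
- **Tray:** Pushed along the table last. It sits within about 1 mm of the outline's centre by the wrist camera, and its angle matches the outline's (−5.4°).
- **Disagreement:** The top camera put the tray about 2 mm from the wrist's figure, which is within its calibration error. Its own outline fit was partial, so I relied on the wrist measurement.

No check failed. The bottle, carton, jar and spare ring were not touched, and the gripper ended clear of everything.

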